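# Stand up and square the sample bottles

## Task

Get the sample row on the squaring station ready: lift every small tin out of the bottle lane into the white tin tray, and stand every fallen bottle upright on the lane floor, between the fence and the bar, with the others. Then press the pedal slowly down to its stop so that the bar sweeps the whole row into line against the far fence, and let the pedal come fully up again. Finish with all bottles upright in line along the fence, and leave the other things on the table where they are.

Things in the scene. Friction and masses are not known exactly. Their poses are not given: they have to be found in the camera images.
- lane (a point): top centre of the fixed aluminium floor plate (182 x 560 x 6 mm) of the squaring station; x across the lane to the fence, y along it, z up. The lane is 130 mm wide: fence face at x = +65 mm (fence 22 mm tall, 12 thick), face of the bar at home at x = -65. Ends open, usable y -265 to +265. At the start bottles and tins lie or stand about 74 mm apart along y, near x = 0
- bar (a joint): sweeping bar on the lane's near side (16 mm thick, 530 long, its top 21 mm above the plate): travel towards the fence in m, 0 home, 0.091 with the pedal at its stop, leaving 39 mm to the fence. Moved only by the pedal, through a linkage under the table (0.253 m per rad)
- pedal (a joint): hinged spring pedal right of the lane: angle in rad, 0 up (rest), 0.36 at its stop. At the pad point it needs about 6 N to start, 13 N at the stop and a few N more while moving; it comes up by itself. Press slowly, so that the bar does not bowl bottles over
- pedal_pad (a point): point on top of the pedal's black tread (65 mm wide), at mid width, 20 mm from the free end; moves with it. At rest the pedal slopes up at 0.40 rad to its free end, nearer the robot, and the point is 78 mm above the table; at the stop it slopes 0.04 rad and the point is about 42 mm up. x points (level, at rest) from free end to hinge, y along the hinge
- pedal_hinge (a point): the pedal's hinge axis at mid width, 28 mm above the table, fixed; 105 mm from the pad point along the pedal; the pedal's top there is 10 mm above the line to the hinge
- tray_in (a point): white open tin tray beyond the lane, 130 x 130 mm outside (x, y), 28 mm tall, walls 4 mm, fixed; point: centre of its inner floor; z up
- bottle_a: octagonal green bottle, white spray cap, 92 mm tall, about 80 g: body 34 mm across flats (37 over corners), 62 tall; cap 22 wide, 20 tall; nozzle 15 wide. Origin: on its axis, half-way up (46 mm above its foot); +z points from foot to cap. Lying across the lane at the start, cap towards the robot; three or four of bottles a to d are present
- bottle_b: octagonal green bottle, white spray cap, 92 mm tall, about 80 g: body 34 mm across flats (37 over corners), 62 tall; cap 22 wide, 20 tall; nozzle 15 wide. Origin: on its axis, half-way up (46 mm above its foot); +z points from foot to cap. Lying across the lane at the start, cap towards the fence; three or four of bottles a to d are present
- bottle_c: octagonal green bottle, white spray cap, 92 mm tall, about 80 g: body 34 mm across flats (37 over corners), 62 tall; cap 22 wide, 20 tall; nozzle 15 wide. Origin: on its axis, half-way up (46 mm above its foot); +z points from foot to cap. Lying across the lane at the start, cap towards the robot; three or four of bottles a to d are present
- bottle_d: octagonal green bottle, white spray cap, 92 mm tall, about 80 g: body 34 mm across flats (37 over corners), 62 tall; cap 22 wide, 20 tall; nozzle 15 wide. Origin: on its axis, half-way up (46 mm above its foot); +z points from foot to cap. Lying across the lane at the start, cap towards the fence; three or four of bottles a to d are present
- bottle_e: octagonal green bottle, white spray cap, 92 mm tall, about 80 g: body 34 mm across flats (37 over corners), 62 tall; cap 22 wide, 20 tall; nozzle 15 wide. Origin: on its axis, half-way up (46 mm above its foot); +z points from foot to cap. Standing in the lane at the start
- tin_a: plain round metal tin of balm, 43 mm across, 18 mm tall, about 40 g, lying flat in the lane at the start; origin: its centre. One or two tins are present.
- tin_b: plain round metal tin of balm, 43 mm across, 18 mm tall, about 40 g, lying flat in the lane at the start; origin: its centre. One or two tins are present.
- pot: black open pot, 100 mm across, 100 mm tall; loose, not part of the job; origin: centre of its underside
- dish: clear shallow dish, 90 mm across, 16 mm tall; loose, not part of the job; origin: centre of its underside
- jar: amber jar, 60 mm across, 70 mm tall; loose, not part of the job; origin: centre of its underside
Things that resemble listed ones, but are neither listed nor needed, are in the scene too. Leave any red look-alike of the part that bears pedal alone. What is shaped like the bottle_d but yellow is not meant.

How it is judged:
On the way, in this order (a step that is already met when the one before it is completed fails the run):
1. all tins are in the tray and all bottles stand upright in the lane (angle between each of bottle_a, bottle_b, bottle_c, bottle_d, bottle_e's own z axis and vertical below 0.12 rad and x of bottle_a in the frame of lane between -0.053 and 0.053 m and y of bottle_a in the frame of lane between -0.27 and 0.27 m and z of bottle_a in the frame of lane between 0.04 and 0.052 m and x of bottle_b in the frame of lane between -0.053 and 0.053 m and y of bottle_b in the frame of lane between -0.27 and 0.27 m and z of bottle_b in the frame of lane between 0.04 and 0.052 m and x of bottle_c in the frame of lane between -0.053 and 0.053 m and y of bottle_c in the frame of lane between -0.27 and 0.27 m and z of bottle_c in the frame of lane between 0.04 and 0.052 m and x of bottle_d in the frame of lane between -0.053 and 0.053 m and y of bottle_d in the frame of lane between -0.27 and 0.27 m and z of bottle_d in the frame of lane between 0.04 and 0.052 m and x of bottle_e in the frame of lane between -0.053 and 0.053 m and y of bottle_e in the frame of lane between -0.27 and 0.27 m and z of bottle_e in the frame of lane between 0.04 and 0.052 m and x of tin_a in the frame of tray_in between -0.058 and 0.058 m and y of tin_a in the frame of tray_in between -0.058 and 0.058 m and z of tin_a in the frame of tray_in between 0 and 0.032 m and x of tin_b in the frame of tray_in between -0.058 and 0.058 m and y of tin_b in the frame of tray_in between -0.058 and 0.058 m and z of tin_b in the frame of tray_in between 0 and 0.032 m), for 0.2 s.
2. the pedal is pressed down to its stop (within 0.03 rad) (value of joint pedal above 0.33 rad), for 0.2 s.
At the end, for the whole second after the job is handed in: every bottle stands upright (within 0.12 rad) on the lane floor in line along the fence (its axis no more than 30 mm from the fence's face, 17 to 18 mm being contact, and within the lane's length), every tin is in the tray, all at rest; the pedal is up (under 0.03 rad) and the bar home (angle between each of bottle_a, bottle_b, bottle_c, bottle_d, bottle_e's own z axis and vertical below 0.12 rad and x of bottle_a in the frame of lane between 0.035 and 0.053 m and y of bottle_a in the frame of lane between -0.27 and 0.27 m and z of bottle_a in the frame of lane between 0.04 and 0.052 m and x of bottle_b in the frame of lane between 0.035 and 0.053 m and y of bottle_b in the frame of lane between -0.27 and 0.27 m and z of bottle_b in the frame of lane between 0.04 and 0.052 m and x of bottle_c in the frame of lane between 0.035 and 0.053 m and y of bottle_c in the frame of lane between -0.27 and 0.27 m and z of bottle_c in the frame of lane between 0.04 and 0.052 m and x of bottle_d in the frame of lane between 0.035 and 0.053 m and y of bottle_d in the frame of lane between -0.27 and 0.27 m and z of bottle_d in the frame of lane between 0.04 and 0.052 m and x of bottle_e in the frame of lane between 0.035 and 0.053 m and y of bottle_e in the frame of lane between -0.27 and 0.27 m and z of bottle_e in the frame of lane between 0.04 and 0.052 m and x of tin_a in the frame of tray_in between -0.058 and 0.058 m and y of tin_a in the frame of tray_in between -0.058 and 0.058 m and z of tin_a in the frame of tray_in between 0 and 0.032 m and x of tin_b in the frame of tray_in between -0.058 and 0.058 m and y of tin_b in the frame of tray_in between -0.058 and 0.058 m and z of tin_b in the frame of tray_in between 0 and 0.032 m and linear speed of each of bottle_a, bottle_b, bottle_c, bottle_d, bottle_e, tin_a, tin_b below 0.02 m/s and value of joint pedal below 0.03 rad and value of joint bar below 0.01 m); the robot touches nothing.
It fails at once if the pot is moved by more than 40 mm (distance of pot from where it was at the start of the episode above 0.04 m).
It fails at once if the dish is moved by more than 40 mm (distance of dish from where it was at the start of the episode above 0.04 m).
It fails at once if the jar is moved by more than 40 mm (distance of jar from where it was at the start of the episode above 0.04 m).
Of bottle_a, bottle_b, bottle_c, bottle_d only 3 to 4 are there at a start; the rules pass over those that are not, and their reading is None.
Of tin_a, tin_b only 1 to 2 are there at a start; the rules pass over those that are not, and their reading is None.
At some moment in a run one of bottle_a, bottle_b, bottle_c, bottle_d, tin_a, tin_b may be knocked a few centimetres aside while the robot is not near it.
Once in a run the grip may slacken for a moment while it holds something.
It also fails if it takes over 210 s, if anything falls off the work surface, if the arm or the gripper's body presses on something with over 40 N, if the wrist force passes 120 N, or if a joint passes its speed limit or range.

## Robot

A 6-joint arm with a two-finger parallel gripper is mounted at the origin on the work surface. World frame = base frame: x ahead of the robot, y to its left, z up, the work surface at z = 0. Lengths are in m, angles in rad, forces in N, time in s.
With the tool pointing down it reaches from about 0.375 to 0.975 m from the base axis. Payload 3.8 kg.
Tool frame: the origin (TCP) lies at the very end of the fingers, on their centre line; the grasp point (between the pads) lies 19 mm behind it (bot.pinch_z is the distance from the TCP to the grasp point, in m); x points along the fingers, y is the direction in which the jaws open and shut, and the axes are right-handed (so a half turn about x gives the same grasp; the last joint's range is limited). The gripper opens to 85 mm and grips with 20 to 120 N. Pads are 22 mm wide; open, the fingers measure 114 mm over their backs; the gripper's body (76 mm by 85 mm) begins 54 mm behind the grasp point. The pads swing forward as they close: fully open they stand 13 mm farther back than shut.
Start: joints at [1.134, 0.264, 1.604, -0, 1.274, -0.037], TCP at [0.263, 0.622, 0.231] pointing down, gripper open.
Joint ranges: [-2.63, 2.63], [-0.94, 2.18], [0.31, 2.57], [-1.31, 4.45], [0, 2.66], [-2.55, 2.55]. Speed limits (rad/s): [2.57, 2.57, 3.14, 3.14, 3.14, 3.14].

## Interface

Orientations are given as a rotation vector (axis times angle).
In Python, from workcell import monitor, imaging, finish_job, bot gives the robot as it stands.
- The arm moves only by the tool jog_arm, never from a script. Its argument "rows" is a list of rows, each a list of 7 numbers: the shift along the tool's x, y, z in m, then the turn, a rotation vector about the tool's x, y, z in rad, then the opening in per cent of the stroke, from 0 (shut) to 100 (fully open). A call has 1 to 20 rows; each row is the pose to reach, as a shift and turn from the pose measured when the call began, along the tool's axes at that moment; what a row does not reach only later rows make up. A row lasts 1/10 s, in which the tool goes at most 50 mm and 8.59 degrees, less where a joint would pass 70% of its speed; a pose out of reach is approached as far as the arm can. A call with a gripper value outside its range is refused whole. The fingers move at their own pace and stop on an object; "force" is the grip in N (left out, the last holds). Time passes only in rows, so rows that repeat a pose let the fingers close. It gives the time, the measured TCP pose, the force and the opening at its end, in the units of the state.
- monitor.read_state(): the state, without advancing time (a new reading comes with each control period).
- imaging.read_camera(name): name is "side" or "top" or "wrist"; returns the picture (420x560x3 uint8, blue, green, red); there is no depth.
- imaging.camera_params(name): a dict with "fx", "fy", "cx", "cy" (pixels), "T" (4x4, takes a point from camera to world coordinates); the wrist camera has in their place "T_tool_cam" (4x4, takes a point from camera to tool coordinates, whose origin is the TCP and whose axes are the tool frame's). Camera axes: x right, y down, z forward; pixel columns grow to the right and rows downward; lengths in m; the calibration is good to about 2 mm. The wrist camera is an equidistant fisheye: a pixel r from the principal point sees the ray r / f radians off the axis. A picture is of the moment at which its call begins: read the wrist's pose just before it. camera_params takes no time and is no camera call.
- finish_job(): hands the job in, once; it reports no verdict.
The state is a dict: "time": time; "q": joint angles; "joint_vel": joint speeds; "joint_torque": joint torques, N m; "tool_pos": TCP position; "tcp_rot": TCP orientation; "wrist_force": force on the tool from outside, world axes, zero at the start; "torque": the same for the moment, N m; "width": opening from 0.0 (shut) to 1.0 (fully open).
Only numpy, scipy, OpenCV 4.12 (cv2) and the standard library are available. Lean on these libraries where they do the work, as an engineer would, in place of code of your own. Each camera call takes 0.05 s, during which the arm holds its last target. There are 200 camera calls.

## Working session

There is one attempt and no reset: what is moved stays moved. The work goes in short steps, Python scripts to look and compute and a tool call to move; the robot and the scene stay as the last step left them, time stands still between calls to the robot, and variables do not carry over. Pictures are saved under pics/ and viewed, about 12 in all and at most 16, crops included, and the job is handed in when it is done.

Besides the shell and the picture viewer there is one more tool, called after ">>>" as name([rows], argument=value, ...), one row to a line, values as JSON. jog_arm: Moves the arm, as the interface text tells. Its arguments: {"type":"object","properties":{"rows":{"type":"array","items":{"type":"array","items":{"type":"number"}}},"force":{"type":"number"}},"required":["rows"]}

```bash
ls; mkdir -p pics
cat > h.py <<'E'
import numpy as np, cv2
from scipy.spatial.transform import Rotation as R
from workcell import monitor, imaging, bot
def shot(n,f=None):
    im=imaging.read_camera(n)
    if f: cv2.imwrite('pics/'+f,im)
    return im
def ray(n,uv):
    p=imaging.camera_params(n)
    T=np.array(p['T']); d=np.array([(uv[0]-p['cx'])/p['fx'],(uv[1]-p['cy'])/p['fy'],1])
    return T[:3,3],T[:3,:3]@d
def onz(n,uv,z):
    o,d=ray(n,uv); return o+d*(z-o[2])/d[2]
E
python3 - <<'E'
from h import *
s=monitor.read_state(); print(s)
a=shot('top','top0.png');b=shot('side','side0.png')
for n in('top','side','wrist'):print(n,imaging.camera_params(n))
E
```

```text
pics
{'time': 0.0, 'q': array([ 1.13408820e+00,  2.64736579e-01,  1.60542331e+00, -1.27364630e-05,
        1.27369998e+00, -3.68867764e-02]), 'joint_vel': array([8.53636048e-05, 2.76625030e-04, 1.57922906e-04, 1.40764310e-03,
       1.00472634e-03, 1.33524545e-03]), 'joint_torque': array([ 2.27431876e-03, -5.15104330e+01, -3.67313969e+01, -7.41270333e-05,
        1.29705184e-02, -2.65879333e-05]), 'tool_pos': array([0.26242366, 0.6210786 , 0.22994658]), 'tcp_rot': array([ 0.31191677,  1.54846717, -0.31540244]), 'wrist_force': array([-1.02285065, -0.10334629, -0.40399875]), 'torque': array([ 0.02378558,  0.01394284, -0.02498662]), 'width': 1.0011436152306228}
top {'fx': 381.1890799919344, 'fy': 381.1890799919344, 'cx': 277.7376129790152, 'cy': 208.94402833102671, 'T': array([[-0.01666713, -0.99770309,  0.06565634,  0.42351753],
       [-0.99982459,  0.01606947, -0.00962047, -0.0389642 ],
       [ 0.00854331, -0.06580517, -0.99779592,  1.11535694],
       [ 0.        ,  0.        ,  0.        ,  1.        ]])}
side {'fx': 382.12701478735715, 'fy': 382.12701478735715, 'cx': 278.53944437208514, 'cy': 217.27526401012304, 'T': array([[ 0.92812088, -0.26978067,  0.25653464,  0.22137306],
       [-0.37185446, -0.63891908,  0.67342904, -0.77607227],
       [-0.01777326, -0.7204171 , -0.69331328,  0.82453013],
       [ 0.        ,  0.        ,  0.        ,  1.        ]])}
wrist {'fx': 325.19226210127806, 'fy': 325.19226210127806, 'cx': 276.65142325348495, 'cy': 209.11351654642112, 'T_tool_cam': array([[ 8.48187045e-04, -3.26887582e-01,  9.45062849e-01,
        -1.43106875e-01],
       [ 9.99999629e-01,  4.17064903e-04, -7.53233918e-04,
         1.19646554e-03],
       [-1.47929731e-04,  9.45063138e-01,  3.26887815e-01,
        -8.44019915e-02],
       [ 0.00000000e+00,  0.00000000e+00,  0.00000000e+00,
         1.00000000e+00]])}
```

View pics/top0.png

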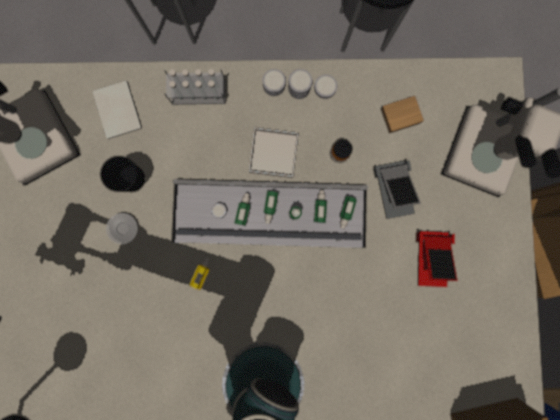

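View pics/side0.png

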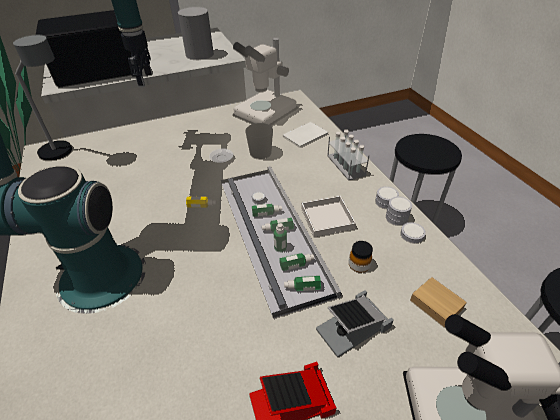

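Run:
```python
from h import *
im=cv2.imread('pics/top0.png'); s=cv2.imread('pics/side0.png')
c=cv2.resize(im[174:250,168:368],None,fx=4,fy=4,interpolation=cv2.INTER_CUBIC)
c=np.clip(c*1.5,0,255).astype(np.uint8)
d=cv2.resize(s[165:355,220:400],None,fx=1.5,fy=1.5,interpolation=cv2.INTER_CUBIC)
e=cv2.resize(im[120:225,368:428],None,fx=2.7,fy=2.7)
o=np.zeros((600,800,3),np.uint8);o[:304]=c;o[310:310+d.shape[0],:d.shape[1]]=d;o[310:310+e.shape[0],400:400+e.shape[1]]=e
cv2.imwrite('pics/crop0.png',o)
hsv=cv2.cvtColor(im,cv2.COLOR_BGR2HSV)
g=cv2.inRange(hsv,(50,80,25),(90,255,255)); g[:180]=0;g[250:]=0
for k in cv2.findContours(g,0,1)[0]:
    if cv2.contourArea(k)>15: print(cv2.minAreaRect(k), onz('top',cv2.minAreaRect(k)[0],.023))
```

```text
((242.2058868408203, 213.17649841308594), (10.186494827270508, 20.615528106689453), 14.03624439239502) [0.48487537 0.05258756 0.023     ]
((319.9898376464844, 210.6421356201172), (9.33336353302002, 20.80413818359375), 4.085616588592529) [ 0.48855048 -0.17083098  0.023     ]
((347.7924499511719, 207.22642517089844), (9.889958381652832, 21.977689743041992), 15.94539737701416) [ 0.49710201 -0.25113384  0.023     ]
((270.6622009277344, 202.02703857421875), (9.535140991210938, 22.193862915039062), 9.462322235107422) [ 0.51565029 -0.02948887  0.023     ]
```

View pics/crop0.png

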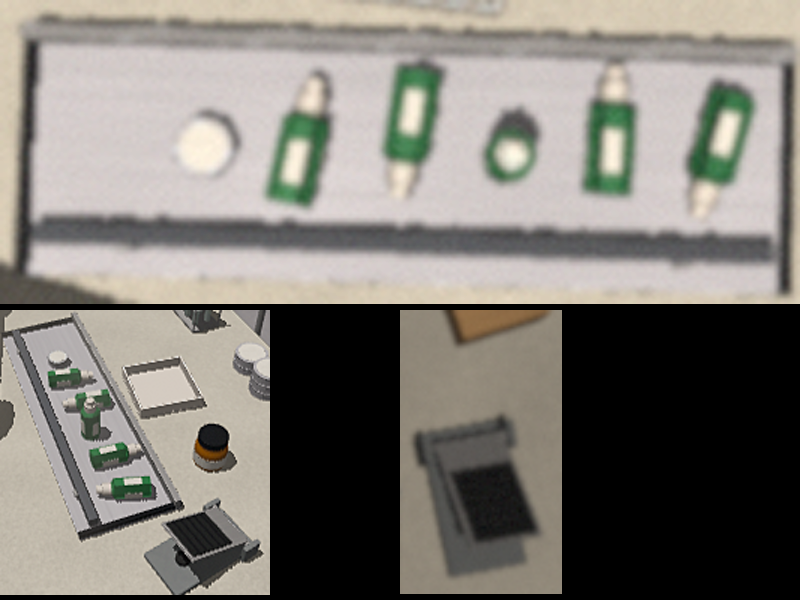

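Run:
```python
from h import *
print([a for a in dir(bot) if a[0]!='_'], bot.pinch_z)
s=monitor.read_state(); M=R.from_rotvec(s['tcp_rot']).as_matrix(); print(M.round(3))
P=lambda u,v,z:onz('top',(168+u/4,174+v/4),z)
f1=P(34,33,.028);f2=P(790,50,.028);print('fence edge face?',P(36,44,.028),P(786,62,.028))
b1=P(27,270,.006);b2=P(786,292,.006);print(f1,f2,b1,b2)
for v in(f2-f1,b2-b1):print(np.linalg.norm(v),np.arctan2(v[0],-v[1]))
im=cv2.imread('pics/top0.png').astype(int)
# intensity profiles along x at several columns
for u in (200,258,335):print(u,im[176:252,u].sum(1)//3)
hsv=cv2.cvtColor(im.astype(np.uint8),cv2.COLOR_BGR2HSV)
def blob(m,roi,z):
    x0,y0,x1,y1=roi; k=np.zeros_like(m);k[y0:y1,x0:x1]=m[y0:y1,x0:x1]
    n,l,st,c=cv2.connectedComponentsWithStats(k);i=1+np.argmax(st[1:,4]);r=cv2.minAreaRect(np.argwhere(l==i)[:,::-1].astype(np.float32));print(st[i],c[i],r,onz('top',r[0],z))
br=hsv[:,:,2]
print('tin');blob(((br>175)*255).astype(np.uint8),(208,200,232,222),.024)
print('tray');blob(((br>190)*255).astype(np.uint8),(245,122,304,185),.004)
print('pad');blob(((br<60)*255).astype(np.uint8),(378,170,425,212),.078)
```

```text
['MotionError', 'pinch_z'] 0.0187
[[-0.001  0.389  0.921]
 [-0.002  0.921 -0.389]
 [-1.    -0.002 -0.   ]]
fence edge face? [0.56843449 0.23791459 0.028     ] [ 0.54704901 -0.29972317  0.028     ]
[0.57638803 0.23934941 0.028     ] [ 0.55567558 -0.30287901  0.028     ] [0.40691584 0.24989975 0.006     ] [ 0.38174837 -0.29968207  0.006     ]
0.5426238703513382 -0.03818019009765
0.5501577767909975 -0.0457618825811052
200 [132 124 101  77  85  99 107 109 107 117 134 136 136 136 136 133 137 137
 138 140 137 135 135 139 139 140 138 137 137 138 137 138 136 136 136 138
 137 139 139 138 137 136 136 135 138 138 138 139 136 136 130 105  73  52
  54  60  63  66  71  89 111 131 139 137 142 139 137 135 134 132 131 131
 124 103  71  52]
258 [133 135 132 125 104  80  85 100 105  99 100 115 130 135 135 133 133 134
 134 136 134 136 138 139 141 138 139 138 138 135 139 139 139 138 139 139
 140 139 139 139 141 143 144 142 142 142 139 138 141 142 142 141 134 109
  74  55  55  61  62  69  86 116 132 137 139 139 138 133 131 129 131 135
 131 131 132 133]
335 [131 131 130 131 131 125 103  82  87  99 103 102  97 114 130 136 137 134
 135 133 134 134 135 137 135 138 135 137 136 138 138 136 136 136 138 136
 135 137 134 136 135 138 140 142 139 138 138 137 137 138 138 138 139 138
 130 107  72  55  56  59  60  63  74  98 119 128 137 137 139 134 135 131
 132 131 135 134]
tinTraceback (most recent call last):
  File "<stdin>", line 16, in <module>
  File "<stdin>", line 14, in blob
    return _wrapfunc(a, 'argmax', axis=axis, out=out, **kwds)
    return bound(*args, **kwds)
ValueError: attempt to get argmax of an empty sequence
```

Run:
```python
from h import *
for u,f,b in((200,185,227),(258,187,229.3),(335,188.6,231)):
    a=onz('top',(u,f),.028);c=onz('top',(u,b),.027);print(a,c,(a+c)/2,a[0]-c[0])
# ends
print(onz('top',(174.7,212),.006),onz('top',(365.3,218),.006))
im=cv2.imread('pics/top0.png')
hsv=cv2.cvtColor(im,cv2.COLOR_BGR2HSV); br=hsv[:,:,2]
def blob(m,roi,z):
    x0,y0,x1,y1=roi; k=np.zeros(m.shape,np.uint8);k[y0:y1,x0:x1]=m[y0:y1,x0:x1]
    n,l,st,c=cv2.connectedComponentsWithStats(k)
    if n<2:print('none',br[y0:y1,x0:x1].min(),br[y0:y1,x0:x1].max());return
    i=1+np.argmax(st[1:,4]);r=cv2.minAreaRect(np.argwhere(l==i)[:,::-1].astype(np.float32));print(st[i],c[i],r,onz('top',r[0],z))
print('tin');blob(br>157,(208,200,232,222),.024)
print('tray');blob(br>157,(245,122,304,179),.004)
print('pad');blob(br<60,(378,170,425,212),.078)
cv2.imwrite('pics/tmp.png',im)
# bottle whole
S=hsv[:,:,1]
for x0,x1 in((234,253),(262,280),(286,304),(312,330),(338,358)):
    m=((br>157)|((hsv[:,:,0]>50)&(hsv[:,:,0]<90)&(S>80)))
    print(x0);blob(m,(x0,188,x1,228),.023)
```

```text
[0.56741098 0.17215824 0.028     ] [0.44717725 0.1727462  0.027     ] [0.50729411 0.17245222 0.0275    ] 0.12023373480081678
[0.55905245 0.00611164 0.028     ] [0.437903   0.00776158 0.027     ] [0.49847773 0.00693661 0.0275    ] 0.12114945203741756
[ 0.55097796 -0.21490369  0.028     ] [ 0.42941947 -0.21183219  0.027     ] [ 0.49019871 -0.21336794  0.0275    ] 0.12155849286184894
[0.49243492 0.25013624 0.006     ] [ 0.46592234 -0.30468902  0.006     ]
tin
[213 205  12  12 103] [218.29126214 210.39805825] ((218.0000457763672, 210.50001525878906), (10.60660171508789, 10.60660171508789), 45.0) [0.49361984 0.12170451 0.024     ]
tray
[ 253  132   43   41 1446] [273.74135546 152.20193638] ((273.70770263671875, 152.33847045898438), (39.44304656982422, 36.96234893798828), 7.125016689300537) [ 0.66419607 -0.04058004  0.004     ]
pad
[387 176  31  30 621] [402.10144928 190.80032206] ((402.1824951171875, 190.75180053710938), (30.586002349853516, 22.55504035949707), 70.01689910888672) [ 0.53629347 -0.39120596  0.078     ]
234
[236 203  14  22  99] [243.21212121 212.24242424] ((242.3235321044922, 213.20591735839844), (9.943960189819336, 20.615528106689453), 14.03624439239502) [0.48478543 0.05225139 0.023     ]
262
[265 191  13  23 113] [270.56637168 202.78761062] ((270.67572021484375, 201.94595336914062), (9.535140991210938, 22.029464721679688), 9.462322235107422) [ 0.51588355 -0.02953134  0.023     ]
286
[295 211   3   4  10] [296.  212.2] ((296.0, 212.5), (3.0, 2.0), 90.0) [ 0.48432023 -0.10175954  0.023     ]
312
[315 200  11  22  96] [319.4375 209.9375] ((319.9898376464844, 210.6421356201172), (9.33336353302002, 20.80413818359375), 4.085616588592529) [ 0.48855048 -0.17083098  0.023     ]
338
[341 197  15  22 114] [346.72807018 207.77192982] ((347.7924499511719, 207.22642517089844), (9.889958381652832, 21.977689743041992), 15.94539737701416) [ 0.49710201 -0.25113384  0.023     ]
```

```bash
cat >> h.py <<'E'
def frame(a,j,ref=None):
    a=np.array(a,float);a/=np.linalg.norm(a);j=np.array(j,float);j-=a*(a@j);j/=np.linalg.norm(j)
    if ref is not None and (ref[:,1]@j)<0:j=-j
    return np.c_[a,j,np.cross(a,j)]
def go(p,a=None,j=None,pinch=False,lab='',base=None):
    "print tool-frame shift and turn to bring TCP (or pinch) to p with approach a, jaw axis j"
    s=monitor.read_state(); M=R.from_rotvec(s['tcp_rot']).as_matrix()
    T=M if a is None else frame(a,j,M)
    p=np.array(p,float)
    if pinch:p=p+T[:,0]*bot.pinch_z
    d=M.T@(p-s['tool_pos']); r=R.from_matrix(M.T@T).as_rotvec()
    n=max(np.linalg.norm(d)/.05,np.linalg.norm(r)/.15)
    print(lab,np.r_[d,r].round(4).tolist(),'n>=%.1f'%n); return T
E
python3 - <<'E'
from h import *
j=[np.cos(.47),np.sin(.47),0]
go([.494,.122,.12],[0,0,-1],j);go([.494,.122,.009],[0,0,-1],j)
E
```

```text
[0.1108, -0.3694, 0.4076, 0.701, 0.0007, 0.0021] n>=11.2
 [0.2218, -0.3692, 0.4076, 0.701, 0.0007, 0.0021] n>=11.9
```

>>> jog_arm([
  [0.06, -0.369, 0.408, 0.7, 0, 0, 65],
  [0.06, -0.369, 0.408, 0.7, 0, 0, 65],
  [0.06, -0.369, 0.408, 0.7, 0, 0, 65],
  [0.06, -0.369, 0.408, 0.7, 0, 0, 65],
  [0.06, -0.369, 0.408, 0.7, 0, 0, 65],
  [0.06, -0.369, 0.408, 0.7, 0, 0, 65],
  [0.06, -0.369, 0.408, 0.7, 0, 0, 65],
  [0.06, -0.369, 0.408, 0.7, 0, 0, 65],
  [0.06, -0.369, 0.408, 0.7, 0, 0, 65],
  [0.06, -0.369, 0.408, 0.7, 0, 0, 65],
  [0.06, -0.369, 0.408, 0.7, 0, 0, 65],
  [0.06, -0.369, 0.408, 0.7, 0, 0, 65],
  [0.11, -0.369, 0.408, 0.7, 0, 0, 65],
  [0.11, -0.369, 0.408, 0.7, 0, 0, 65],
  [0.11, -0.369, 0.408, 0.7, 0, 0, 65],
  [0.11, -0.369, 0.408, 0.7, 0, 0, 65],
])

```text
time: 1.7
tool_pos: [0.4953, 0.1231, 0.1222]
tcp_rot: [0.854, 1.395, -0.855]
wrist_force: [0.3, -0.8, 0.6]
width: 0.649
```

```bash
cat >> h.py <<'E'
def wray(uv,s):
    p=imaging.camera_params('wrist');d=np.array([uv[0]-p['cx'],uv[1]-p['cy']]);r=np.hypot(*d);t=r/p['fx']
    v=np.r_[d/max(r,1e-9)*np.sin(t),np.cos(t)]
    A=np.eye(4);A[:3,:3]=R.from_rotvec(s['tcp_rot']).as_matrix();A[:3,3]=s['tool_pos'];A=A@np.array(p['T_tool_cam'])
    return A[:3,3],A[:3,:3]@v
def wonz(uv,z,s):
    o,d=wray(uv,s);return o+d*(z-o[2])/d[2]
E
python3 - <<'E'
from h import *
import pickle
s=monitor.read_state();shot('wrist','w1.png');pickle.dump(s,open('s1.pkl','wb'))
E
```

```text
(no output)
```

View pics/w1.png

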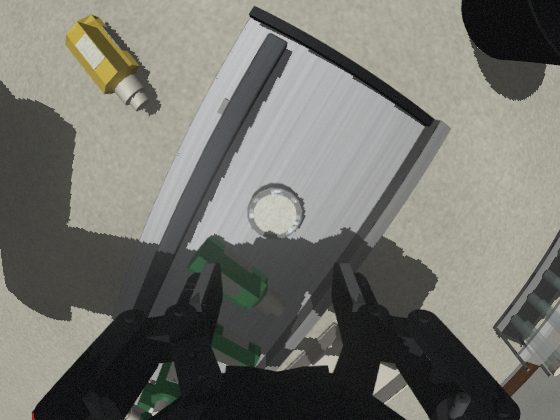

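Run:
```python
from h import *
import pickle
s=pickle.load(open('s1.pkl','rb'))
for n,uv,z in(('tin',(275,209),.024),('tinL',(249,211),.015),('tinR',(304,211),.015),('fenceA',(433,124),.028),('fenceB',(352,238),.028),('barA',(283,55),.006),('barB',(190,240),.006),('endA',(252,15),.006),('endB',(437,122),.028)):print(n,wonz(uv,z,s))
j=[np.cos(.47),np.sin(.47),0]
p=wonz((275,209),.024,s);go([p[0],p[1],.009],[0,0,-1],j)
```

```text
tin [0.49419969 0.1241913  0.024     ]
tinL [0.47740941 0.11014647 0.015     ]
tinR [0.51749048 0.13062938 0.015     ]
fenceA [0.57143562 0.24412724 0.028     ]
fenceB [0.56073075 0.13167649 0.028     ]
barA [0.44508641 0.23399855 0.006     ]
barB [0.4423045  0.05753301 0.006     ]
endA [0.40836435 0.25288969 0.006     ]
endB [0.57371467 0.24740611 0.028     ]
 [0.1137, -0.0011, -0.0018, 0.0022, 0.0021, -0.0014] n>=2.3
```

>>> jog_arm([
  [0.05, -0.001, -0.002, 0, 0, 0, 65],
  [0.09, -0.001, -0.002, 0, 0, 0, 65],
  [0.113, -0.001, -0.002, 0, 0, 0, 65],
  [0.113, -0.001, -0.002, 0, 0, 0, 65],
  [0.113, -0.001, -0.002, 0, 0, 0, 30],
  [0.113, -0.001, -0.002, 0, 0, 0, 30],
  [0.113, -0.001, -0.002, 0, 0, 0, 30],
  [0.113, -0.001, -0.002, 0, 0, 0, 30],
  [0.113, -0.001, -0.002, 0, 0, 0, 30],
  [0.113, -0.001, -0.002, 0, 0, 0, 30],
  [0.06, -0.001, -0.002, 0, 0, 0, 30],
  [0.02, -0.001, -0.002, 0, 0, 0, 30],
  [0.02, -0.001, -0.002, 0, 0, 0, 30],
  [0.02, -0.001, -0.002, 0, 0, 0, 30],
], force=50)

```text
time: 3.15
tool_pos: [0.4954, 0.1248, 0.1045]
tcp_rot: [0.856, 1.391, -0.852]
wrist_force: [0.5, 0.3, -1.0]
width: 0.476
```

Run:
```python
from h import *
j=[np.cos(.47),np.sin(.47),0]
go([.664,-.042,.11],[0,0,-1],j);go([.664,-.042,.017],[0,0,-1],j)
```

```text
[-0.0044, 0.0744, 0.2252, 0.0021, 0.0031, -0.0051] n>=4.7
 [0.0886, 0.0739, 0.2249, 0.0021, 0.0031, -0.0051] n>=5.1
```

>>> jog_arm([
  [-0.004, 0.074, 0.225, 0, 0, 0, 30],
  [-0.004, 0.074, 0.225, 0, 0, 0, 30],
  [-0.004, 0.074, 0.225, 0, 0, 0, 30],
  [-0.004, 0.074, 0.225, 0, 0, 0, 30],
  [-0.004, 0.074, 0.225, 0, 0, 0, 30],
  [-0.004, 0.074, 0.225, 0, 0, 0, 30],
  [0.04, 0.074, 0.225, 0, 0, 0, 30],
  [0.07, 0.074, 0.225, 0, 0, 0, 30],
  [0.085, 0.074, 0.225, 0, 0, 0, 30],
  [0.093, 0.074, 0.225, 0, 0, 0, 30],
  [0.093, 0.074, 0.225, 0, 0, 0, 30],
  [0.093, 0.074, 0.225, 0, 0, 0, 70],
  [0.093, 0.074, 0.225, 0, 0, 0, 70],
  [0.093, 0.074, 0.225, 0, 0, 0, 70],
  [0.05, 0.074, 0.225, 0, 0, 0, 70],
  [0.0, 0.074, 0.225, 0, 0, 0, 70],
  [-0.05, 0.074, 0.225, 0, 0, 0, 70],
  [-0.05, 0.074, 0.225, 0, 0, 0, 70],
])

```text
time: 4.95
tool_pos: [0.6698, -0.0426, 0.1668]
tcp_rot: [0.861, 1.374, -0.843]
wrist_force: [1.1, 0.0, 1.2]
width: 0.698
```

Run:
```python
from h import *
import pickle
s=monitor.read_state();shot('wrist','w2.png');pickle.dump(s,open('s2.pkl','wb'))
b=shot('top');
im=b;hsv=cv2.cvtColor(im,cv2.COLOR_BGR2HSV)
g=cv2.inRange(hsv,(50,80,25),(90,255,255)); g[:180]=0;g[250:]=0
for k in cv2.findContours(g,0,1)[0]:
    if cv2.contourArea(k)>15:
        r=cv2.minAreaRect(k);q=cv2.boxPoints(r);e=sorted([q[1]-q[0],q[2]-q[1]],key=np.linalg.norm)[1]
        A=onz('top',np.array(r[0])+e/2,.03);B=onz('top',np.array(r[0])-e/2,.03);d=A-B
        if d[0]<0:d=-d
        print(np.round(r[0],1),onz('top',r[0],.03).round(4),'yaw',np.arctan2(d[1],d[0]).round(3))
```

```text
[320.  210.9] [ 0.4875 -0.17    0.03  ] yaw -0.095
[347.9 207.4] [ 0.4961 -0.25    0.03  ] yaw -0.306
[261.  214.5] [ 0.4798 -0.0015  0.03  ] yaw 1.555
```

View pics/w2.png

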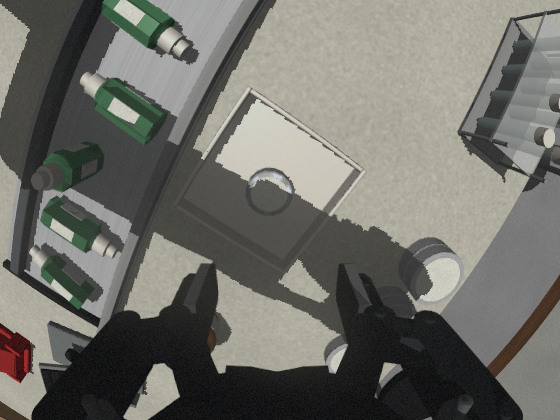

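```bash
cat >> h.py <<'E'
Z=np.array([0,0,1.])
def pick(body,yaw,capfence,th=np.pi/4,along=.005,zg=.030,back=.08):
    "body centre xy; yaw of the line's +x end; prints pregrasp and grasp"
    l=np.array([np.cos(yaw),np.sin(yaw),0]);c=l if capfence else -l
    a=-np.sin(th)*c-np.cos(th)*Z; j=np.cross(Z,l)
    g=np.r_[body,zg]+along*c
    go(g-back*a,a,j,True,'pre');go(g,a,j,True,'grasp')
def place(xy,capfence,th=np.pi/4,along=.005,zg=.030,back=.08,up=.003,yaw=-.044,tw=None):
    l=np.array([np.cos(yaw),np.sin(yaw),0]);c=l if capfence else -l
    a=np.cos(th)*c-np.sin(th)*Z; j=np.cross(Z,l)
    g=np.r_[xy,.006+.031+along+up]-(zg-.023)*c
    go(g+.09*Z,a,j,True,'over');go(g,a,j,True,'put');go(g-back*a,a,j,True,'retreat')
E
python3 - <<'E'
from h import *
pick([.484,.052],-.27,True)
E
```

```text
pre [0.0842, -0.084, -0.1342, -0.7825, 0.7497, -0.3322] n>=7.6
grasp [0.1401, -0.1262, -0.1728, -0.7825, 0.7497, -0.3322] n>=7.6
```

>>> jog_arm([
  [0.0, -0.084, -0.134, -0.78, 0.75, -0.33, 60],
  [0.0, -0.084, -0.134, -0.78, 0.75, -0.33, 60],
  [0.0, -0.084, -0.134, -0.78, 0.75, -0.33, 60],
  [0.0, -0.084, -0.134, -0.78, 0.75, -0.33, 60],
  [0.0, -0.084, -0.134, -0.78, 0.75, -0.33, 60],
  [0.0, -0.084, -0.134, -0.78, 0.75, -0.33, 60],
  [0.0, -0.084, -0.134, -0.78, 0.75, -0.33, 60],
  [0.0, -0.084, -0.134, -0.78, 0.75, -0.33, 60],
  [0.04, -0.084, -0.134, -0.7825, 0.75, -0.332, 60],
  [0.084, -0.084, -0.134, -0.7825, 0.75, -0.332, 60],
  [0.084, -0.084, -0.134, -0.7825, 0.75, -0.332, 60],
  [0.084, -0.084, -0.134, -0.7825, 0.75, -0.332, 60],
])

```text
time: 6.25
tool_pos: [0.5287, 0.0391, 0.0725]
tcp_rot: [0.318, 2.345, -0.132]
wrist_force: [-0.2, -0.3, 0.8]
width: 0.603
```

Run:
```python
from h import *
import pickle
print(monitor.read_state()['q'])
s=monitor.read_state();shot('wrist','w3.png');pickle.dump(s,open('s3.pkl','wb'))
pick([.484,.052],-.27,True)
```

```text
[-0.06728035  0.66022383  1.55082739  0.14463902  1.71043993 -1.40651379]
pre [0.0004, 0.0002, 0.0008, 0.0, -0.0021, -0.0001] n>=0.0
grasp [0.0804, 0.0002, 0.001, 0.0, -0.0021, -0.0001] n>=1.6
```

View pics/w3.png

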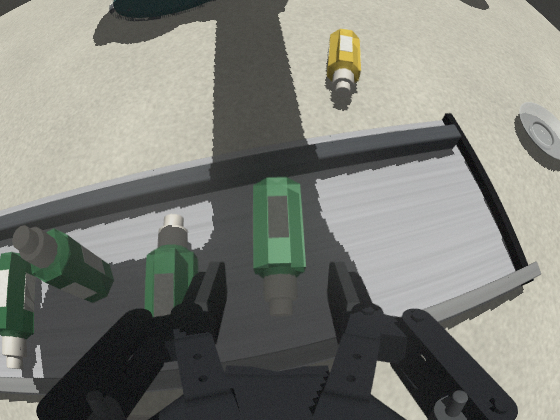

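Run:
```python
from h import *
import pickle
s=pickle.load(open('s3.pkl','rb'))
for uv,z in(((277,181),.04),((278,272),.04),((282,300),.034)):print(wonz(uv,z,s))
```

```text
[0.45682231 0.06023761 0.04      ]
[0.51934628 0.04354693 0.04      ]
[0.53583223 0.04153212 0.034     ]
```

>>> jog_arm([
  [0.04, 0, 0.001, 0, 0, 0, 56],
  [0.07, 0, 0.001, 0, 0, 0, 56],
  [0.08, 0, 0.001, 0, 0, 0, 56],
  [0.08, 0, 0.001, 0, 0, 0, 56],
  [0.08, 0, 0.001, 0, 0, 0, 20],
  [0.08, 0, 0.001, 0, 0, 0, 20],
  [0.08, 0, 0.001, 0, 0, 0, 20],
  [0.08, 0, 0.001, 0, 0, 0, 20],
  [0.08, 0, 0.001, 0, 0, 0, 20],
], force=40)

```text
time: 7.2
tool_pos: [0.4789, 0.0537, 0.019]
tcp_rot: [0.319, 2.337, -0.13]
wrist_force: [2.8, -0.7, 7.1]
width: 0.386
```

Run:
```python
from h import *
s=monitor.read_state();go(s['tool_pos']+.1*Z,lab='lift')
place([.508,.115],True,along=.004,zg=.032)
```

```text
lift [-0.0708, 0.0001, -0.0706, 0.0, 0.0, 0.0] n>=2.0
over [-0.0831, 0.0679, -0.0606, -0.2514, -1.5618, -0.0014] n>=10.5
put [-0.0194, 0.0678, 0.003, -0.2514, -1.5618, -0.0014] n>=10.5
retreat [-0.0206, 0.0552, -0.076, -0.2514, -1.5618, -0.0014] n>=10.5
```

>>> jog_arm([
  [-0.036, 0, -0.036, 0, 0, 0, 20],
  [-0.072, 0, -0.071, 0, 0, 0, 20],
  [-0.083, 0.068, -0.061, -0.25, -1.562, 0, 20],
  [-0.083, 0.068, -0.061, -0.25, -1.562, 0, 20],
  [-0.083, 0.068, -0.061, -0.25, -1.562, 0, 20],
  [-0.083, 0.068, -0.061, -0.25, -1.562, 0, 20],
  [-0.083, 0.068, -0.061, -0.25, -1.562, 0, 20],
  [-0.083, 0.068, -0.061, -0.25, -1.562, 0, 20],
  [-0.083, 0.068, -0.061, -0.25, -1.562, 0, 20],
  [-0.083, 0.068, -0.061, -0.25, -1.562, 0, 20],
  [-0.083, 0.068, -0.061, -0.25, -1.562, 0, 20],
  [-0.083, 0.068, -0.061, -0.25, -1.562, 0, 20],
  [-0.083, 0.068, -0.061, -0.25, -1.562, 0, 20],
  [-0.083, 0.068, -0.061, -0.25, -1.562, 0, 20],
  [-0.083, 0.068, -0.061, -0.25, -1.562, 0, 20],
  [-0.083, 0.068, -0.061, -0.25, -1.562, 0, 20],
])

```text
time: 8.8
tool_pos: [0.5106, 0.1148, 0.1201]
tcp_rot: [0.017, 0.786, -0.041]
wrist_force: [0.0, -0.9, -0.9]
width: 0.385
```

Run:
```python
from h import *
print(monitor.read_state()['q'],monitor.read_state()['wrist_force'])
place([.508,.115],True,along=.004,zg=.032)
shot('wrist','w4.png'); s=shot('side');c=cv2.resize(s[150:340,210:370],None,fx=2.2,fy=2.2)
o=np.zeros((420,560+c.shape[1]*1,3),np.uint8)[:, :912]
w=cv2.imread('pics/w4.png');o[:,:560]=w;o[:c.shape[0],560:560+c.shape[1]]=c[:420,:o.shape[1]-560]
cv2.imwrite('pics/c4.png',cv2.resize(o,(800,int(420*800/o.shape[1]))))
```

```text
[ 0.357705   -0.24772457  2.55691047 -1.27163004  0.29342182 -0.02045213] [ 0.02479359 -0.89381645 -0.92601741]
over [0.0007, 0.0001, 0.0017, 0.0007, -0.0004, 0.0] n>=0.0
put [0.0643, 0.0001, -0.0619, 0.0007, -0.0004, 0.0] n>=1.8
retreat [-0.0157, 0.0001, -0.062, 0.0007, -0.0004, 0.0] n>=1.3
```

View pics/c4.png

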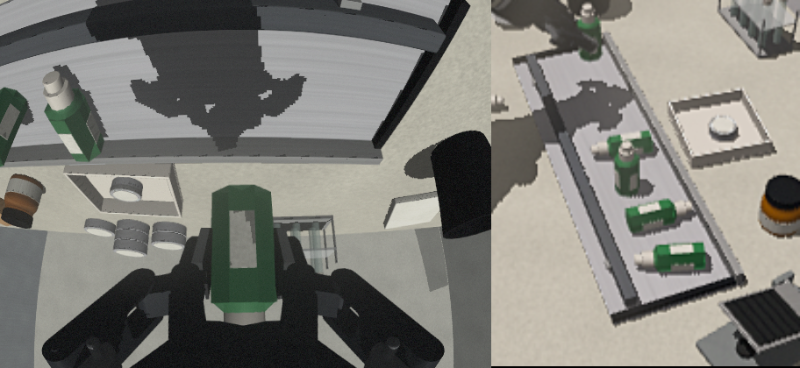

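>>> jog_arm([
  [0.02, 0, -0.019, 0, 0, 0, 20],
  [0.04, 0, -0.038, 0, 0, 0, 20],
  [0.055, 0, -0.052, 0, 0, 0, 20],
  [0.062, 0, -0.06, 0, 0, 0, 20],
  [0.064, 0, -0.062, 0, 0, 0, 20],
  [0.064, 0, -0.062, 0, 0, 0, 20],
])

```text
time: 9.5
tool_pos: [0.5054, 0.1123, 0.079]
tcp_rot: [0.021, 0.854, -0.042]
wrist_force: [-1.2, -0.1, -0.6]
width: 0.392
```

Run:
```python
from h import *
s=monitor.read_state();print(s['q'],s['wrist_force'],R.from_rotvec(s['tcp_rot']).as_matrix()[:,0])
place([.508,.115],True,along=.004,zg=.032,up=0)
go(s['tool_pos']+.11*Z)
```

```text
[ 0.33285066 -0.16121606  2.55494209 -1.30879185  0.25242379  0.02182132] [-1.16715831 -0.08536737 -0.59756131] [ 0.65637604 -0.02831928 -0.75390219]
over [-0.0248, 0.0029, 0.0306, -0.0021, -0.0686, -0.0005] n>=0.8
put [0.043, 0.0027, -0.0286, -0.0021, -0.0686, -0.0005] n>=1.0
retreat [-0.0368, 0.0028, -0.034, -0.0021, -0.0686, -0.0005] n>=1.0
 [-0.0829, 0.0002, 0.0723, 0.0, 0.0, 0.0] n>=2.2
```

```bash
cat >> h.py <<'E'
def place2(xy,beta=1,th=np.pi/4,along=.004,zg=.032,up=.002,yaw=-.044,over=.09):
    "upright, tool pointing inward; beta=sign of tool z . world z when upright; also absolute waypoint turn"
    s=monitor.read_state();M=R.from_rotvec(s['tcp_rot']).as_matrix()
    l=np.array([np.cos(yaw),np.sin(yaw),0]);a=-np.cos(th)*l-np.sin(th)*Z;j=np.cross(Z,l)
    F=frame(a,j)
    if F[2,2]*beta<0:F=frame(a,-j)
    g=np.r_[xy,.006+.031+along+up]+(zg-.023)*l
    for n,q in(('over',g+over*Z),('put',g),('retreat',g-.08*a)):
        p=q+F[:,0]*bot.pinch_z
        print(n,(M.T@(p-s['tool_pos'])).round(4).tolist(),R.from_matrix(M.T@F).as_rotvec().round(4).tolist())
E
python3 - <<'E'
from h import *
s=monitor.read_state();M=R.from_rotvec(s['tcp_rot']).as_matrix();print(M.round(2))
l=np.array([np.cos(.1),np.sin(.1),0]); a=-l-Z
go([.53,.09,.15],a,np.cross(Z,l))
E
```

```text
[[ 0.66  0.05  0.75]
 [-0.03  1.   -0.04]
 [-0.75  0.    0.66]]
 [-0.0367, -0.021, 0.066, -0.1596, 1.4995, -0.0075] n>=10.1
```

>>> jog_arm([
  [-0.035, 0, 0.03, 0, 0, 0, 20],
  [-0.06, 0, 0.052, 0, 0, 0, 20],
  [-0.037, -0.021, 0.066, -0.16, 1.5, 0, 20],
  [-0.037, -0.021, 0.066, -0.16, 1.5, 0, 20],
  [-0.037, -0.021, 0.066, -0.16, 1.5, 0, 20],
  [-0.037, -0.021, 0.066, -0.16, 1.5, 0, 20],
  [-0.037, -0.021, 0.066, -0.16, 1.5, 0, 20],
  [-0.037, -0.021, 0.066, -0.16, 1.5, 0, 20],
  [-0.037, -0.021, 0.066, -0.16, 1.5, 0, 20],
  [-0.037, -0.021, 0.066, -0.16, 1.5, 0, 20],
  [-0.037, -0.021, 0.066, -0.16, 1.5, 0, 20],
  [-0.037, -0.021, 0.066, -0.16, 1.5, 0, 20],
  [-0.037, -0.021, 0.066, -0.16, 1.5, 0, 20],
  [-0.037, -0.021, 0.066, -0.16, 1.5, 0, 20],
  [-0.037, -0.021, 0.066, -0.16, 1.5, 0, 20],
])

```text
time: 11.0
tool_pos: [0.5302, 0.0901, 0.1471]
tcp_rot: [-0.115, 2.358, 0.057]
wrist_force: [-0.1, 0.2, -0.7]
width: 0.389
```

Run:
```python
from h import *
s=monitor.read_state();print(s['q'])
place2([.500,.115])
```

```text
[ 0.11279512  0.6067139   1.47977719  0.01465572  1.84438488 -1.5630332 ]
over [0.042, 0.0282, -0.0028] [-3.0312, -0.1473, -0.0068]
put [0.1053, 0.0276, 0.0611] [-3.0312, -0.1473, -0.0068]
retreat [0.0257, 0.0199, 0.0603] [-3.0312, -0.1473, -0.0068]
```

>>> jog_arm([
  [0.01, 0.014, -0.001, 1.6, 0.08, 0, 20],
  [0.01, 0.014, -0.001, 1.6, 0.08, 0, 20],
  [0.01, 0.014, -0.001, 1.6, 0.08, 0, 20],
  [0.01, 0.014, -0.001, 1.6, 0.08, 0, 20],
  [0.01, 0.014, -0.001, 1.6, 0.08, 0, 20],
  [0.01, 0.014, -0.001, 1.6, 0.08, 0, 20],
  [0.01, 0.014, -0.001, 1.6, 0.08, 0, 20],
  [0.01, 0.014, -0.001, 1.6, 0.08, 0, 20],
  [0.01, 0.014, -0.001, 1.6, 0.08, 0, 20],
  [0.01, 0.014, -0.001, 1.6, 0.08, 0, 20],
  [0.01, 0.014, -0.001, 1.6, 0.08, 0, 20],
  [0.042, 0.028, -0.003, 3.0, 0.146, 0.007, 20],
  [0.042, 0.028, -0.003, 3.0, 0.146, 0.007, 20],
  [0.042, 0.028, -0.003, 3.0, 0.146, 0.007, 20],
  [0.042, 0.028, -0.003, 3.0, 0.146, 0.007, 20],
  [0.042, 0.028, -0.003, 3.0, 0.146, 0.007, 20],
  [0.042, 0.028, -0.003, 3.0, 0.146, 0.007, 20],
  [0.042, 0.028, -0.003, 3.0, 0.146, 0.007, 20],
  [0.042, 0.028, -0.003, 3.0, 0.146, 0.007, 20],
  [0.042, 0.028, -0.003, 3.0, 0.146, 0.007, 20],
])

```text
time: 13.0
tool_pos: [0.4959, 0.1151, 0.1211]
tcp_rot: [1.159, 0.386, -2.818]
wrist_force: [0.2, -0.0, -0.4]
width: 0.392
```

Run:
```python
from h import *
s=monitor.read_state();print(s['q'])
place2([.500,.115])
```

```text
[0.10635824 0.57996969 1.57923781 0.1085856  1.77058341 1.4077242 ]
over [0.0011, 0.0002, -0.0009] [0.2904, 0.0096, 0.0007]
put [0.0641, 0.0186, -0.0624] [0.2904, 0.0096, 0.0007]
retreat [-0.0159, 0.0184, -0.0617] [0.2904, 0.0096, 0.0007]
```

>>> jog_arm([
  [0.001, 0, -0.001, 0.29, 0.01, 0, 20],
  [0.001, 0, -0.001, 0.29, 0.01, 0, 20],
  [0.001, 0, -0.001, 0.29, 0.01, 0, 20],
  [0.025, 0.007, -0.024, 0.29, 0.01, 0, 20],
  [0.045, 0.013, -0.044, 0.29, 0.01, 0, 20],
  [0.058, 0.017, -0.057, 0.29, 0.01, 0, 20],
  [0.064, 0.0185, -0.062, 0.29, 0.01, 0, 20],
  [0.064, 0.0185, -0.062, 0.29, 0.01, 0, 20],
  [0.064, 0.0185, -0.062, 0.29, 0.01, 0, 20],
])

```text
time: 13.9
tool_pos: [0.4955, 0.1153, 0.0315]
tcp_rot: [-1.186, 0.023, 2.865]
wrist_force: [-2.4, 0.1, 2.9]
width: 0.386
```

Run:
```python
from h import *
s=monitor.read_state();print(s['q'],s['wrist_force'])
place2([.500,.115],up=0)
s=shot('side');cv2.imwrite('pics/c5.png',cv2.resize(s[140:340,200:370],None,fx=3,fy=3))
```

```text
[0.10640108 0.67979087 1.60712531 0.10728836 1.63439834 1.68235137] [-2.39511228  0.1181695   2.86230138]
over [-0.0612, -0.0, 0.0608] [0.002, 0.0005, 0.0009]
put [0.0024, 0.0001, -0.0029] [0.002, 0.0005, 0.0009]
retreat [-0.0776, 0.0001, -0.0028] [0.002, 0.0005, 0.0009]
```

View pics/c5.png

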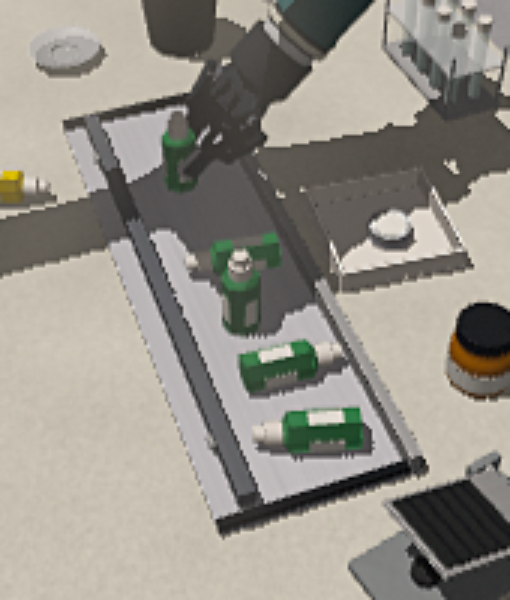

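>>> jog_arm([
  [0, 0, 0, 0, 0, 0, 45],
  [0, 0, 0, 0, 0, 0, 56],
  [0, 0, 0, 0, 0, 0, 58],
  [0, 0, 0, 0, 0, 0, 58],
  [-0.03, 0, 0, 0, 0, 0, 58],
  [-0.06, 0, 0, 0, 0, 0, 58],
  [-0.1, 0, 0, 0, 0, 0, 58],
  [-0.13, 0, 0.03, 0, 0, 0, 58],
  [-0.16, 0, 0.06, 0, 0, 0, 58],
  [-0.16, 0, 0.06, 0, 0, 0, 58],
])

```text
time: 14.95
tool_pos: [0.5695, 0.1123, 0.1936]
tcp_rot: [-1.201, 0.021, 2.858]
wrist_force: [0.4, 0.5, 1.1]
width: 0.578
```

Run:
```python
from h import *
s=monitor.read_state();print(s['q'],s['tool_pos'])
b=shot('top','t6.png');shot('side','s6.png')
hsv=cv2.cvtColor(b,cv2.COLOR_BGR2HSV)
g=cv2.inRange(hsv,(50,80,25),(90,255,255)); g[:180]=0;g[250:]=0
for k in cv2.findContours(g,0,1)[0]:
    if cv2.contourArea(k)>15:
        r=cv2.minAreaRect(k);q=cv2.boxPoints(r);e=sorted([q[1]-q[0],q[2]-q[1]],key=np.linalg.norm)[1]
        d=onz('top',np.array(r[0])+e/2,.03)-onz('top',np.array(r[0])-e/2,.03)
        if d[0]<0:d=-d
        print(np.round(r[0],1),np.round(r[1],1),onz('top',r[0],.03).round(4),'yaw',np.arctan2(d[1],d[0]).round(3))
yaw=-.1;l=np.array([np.cos(yaw),np.sin(yaw),0])
# next B3: cap to fence
pick([.4885,-.170],-.095,True)
```

```text
[0.09300312 0.62355149 1.35435537 0.10472454 1.93194036 1.70304773] [0.56946731 0.11227275 0.19356655]
[194.5 246.5] [ 5. 57.] [0.3922 0.1879 0.03  ] yaw 1.554
[292.2 213.2] [11.   6.1] [ 0.482  -0.0904  0.03  ] yaw 0.361
[320.  210.6] [ 9.4 20.8] [ 0.4881 -0.1701  0.03  ] yaw -0.095
[347.9 207.3] [ 9.9 22. ] [ 0.4965 -0.25    0.03  ] yaw -0.319
[272.5 197.5] [23. 11.] [ 0.528 -0.035  0.03 ] yaw -0.016
[194.5 211.5] [63. 75.] [0.4915 0.1876 0.03  ] yaw 1.555
pre [0.0938, 0.2879, -0.0676, 0.0382, -0.0037, -0.0347] n>=6.2
grasp [0.1737, 0.2851, -0.0674, 0.0382, -0.0037, -0.0347] n>=6.8
```

>>> jog_arm([
  [0.0, 0.05, -0.02, 0.038, 0, -0.035, 58],
  [0.0, 0.1, -0.068, 0.038, 0, -0.035, 58],
  [0.0, 0.15, -0.068, 0.038, 0, -0.035, 58],
  [0.0, 0.2, -0.068, 0.038, 0, -0.035, 58],
  [0.0, 0.25, -0.068, 0.038, 0, -0.035, 58],
  [0.0, 0.288, -0.068, 0.038, 0, -0.035, 58],
  [0.0, 0.288, -0.068, 0.038, 0, -0.035, 58],
  [0.0, 0.288, -0.068, 0.038, 0, -0.035, 58],
  [0.05, 0.288, -0.068, 0.038, 0, -0.035, 56],
  [0.09, 0.288, -0.068, 0.038, 0, -0.035, 56],
  [0.09, 0.288, -0.068, 0.038, 0, -0.035, 56],
  [0.09, 0.288, -0.068, 0.038, 0, -0.035, 56],
])

```text
time: 16.25
tool_pos: [0.5377, -0.1726, 0.0742]
tcp_rot: [-1.167, 0.052, 2.822]
wrist_force: [0.2, -0.1, 0.3]
width: 0.557
```

Run:
```python
from h import *
import pickle
s=monitor.read_state();print(s['q'],s['tool_pos']);shot('wrist','w7.png');pickle.dump(s,open('s7.pkl','wb'))
a=cv2.imread('pics/w7.png');b=cv2.imread('pics/s6.png')
c=cv2.resize(b[140:340,210:370],None,fx=1.5,fy=1.5);o=np.zeros((420,800,3),np.uint8);o[:,:560]=a;o[:300,560:]=c;cv2.imwrite('pics/c7.png',o)
```

```text
[-0.27626417  0.71958512  1.44313931 -0.12991609  1.75573041  1.41559684] [ 0.53770182 -0.17258643  0.07422406]
```

View pics/c7.png

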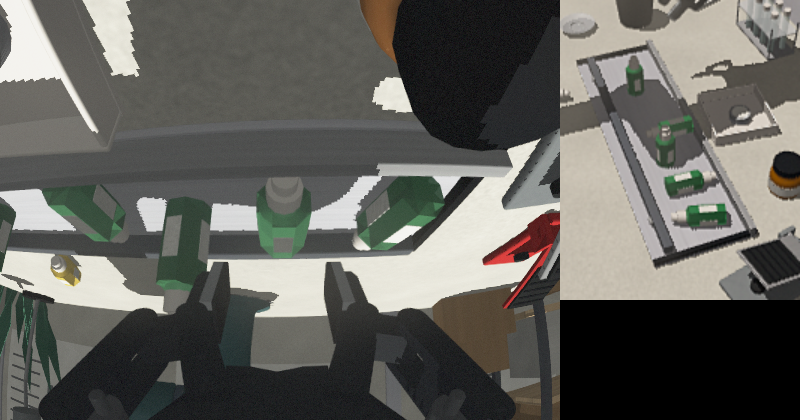

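>>> jog_arm([
  [-0.04, 0, 0, 0, 0, 0, 56],
  [-0.08, 0, 0, 0, 0, 0, 56],
  [-0.08, 0, 0, -1.6, 0, 0, 56],
  [-0.08, 0, 0, -1.6, 0, 0, 56],
  [-0.08, 0, 0, -1.6, 0, 0, 56],
  [-0.08, 0, 0, -1.6, 0, 0, 56],
  [-0.08, 0, 0, -1.6, 0, 0, 56],
  [-0.08, 0, 0, -1.6, 0, 0, 56],
  [-0.08, 0, 0, -1.6, 0, 0, 56],
  [-0.08, 0, 0, -1.6, 0, 0, 56],
  [-0.08, 0, 0, -1.6, 0, 0, 56],
  [-0.08, 0, 0, -1.6, 0, 0, 56],
  [-0.08, 0, 0, -2.9, 0, 0, 56],
  [-0.08, 0, 0, -2.9, 0, 0, 56],
  [-0.08, 0, 0, -2.9, 0, 0, 56],
  [-0.08, 0, 0, -2.9, 0, 0, 56],
  [-0.08, 0, 0, -2.9, 0, 0, 56],
  [-0.08, 0, 0, -2.9, 0, 0, 56],
  [-0.08, 0, 0, -2.9, 0, 0, 56],
  [-0.08, 0, 0, -2.9, 0, 0, 56],
])

```text
time: 18.3
tool_pos: [0.5982, -0.178, 0.1339]
tcp_rot: [0.321, 2.302, -0.555]
wrist_force: [0.1, -1.4, 0.6]
width: 0.563
```

Run:
```python
from h import *
import pickle
s=monitor.read_state();print(s['q'],s['tool_pos'])
pick([.491,-.170],-.095,True)
print('jar',onz('top',(342,149),.07))
```

```text
[-0.26284833  0.75918416  1.25021493 -0.12607083  1.90062688 -1.2989846 ] [ 0.59818537 -0.17800376  0.13385245]
pre [0.0846, -0.0017, 0.0012, -0.433, 0.0075, 0.0001] n>=2.9
grasp [0.1646, -0.0018, 0.0006, -0.433, 0.0075, 0.0001] n>=3.3
jar [ 0.6564848  -0.23054289  0.07      ]
```

>>> jog_arm([
  [0.0, -0.001, 0.001, -0.433, 0.007, 0, 56],
  [0.0, -0.001, 0.001, -0.433, 0.007, 0, 56],
  [0.04, -0.001, 0.001, -0.433, 0.007, 0, 56],
  [0.085, -0.001, 0.001, -0.433, 0.007, 0, 56],
  [0.085, -0.001, 0.001, -0.433, 0.007, 0, 56],
  [0.085, -0.001, 0.001, -0.433, 0.007, 0, 56],
])

```text
time: 18.9
tool_pos: [0.5392, -0.1731, 0.0731]
tcp_rot: [0.111, 2.354, -0.046]
wrist_force: [0.2, 0.4, 1.6]
width: 0.563
```

Run:
```python
from h import *
import pickle
s=monitor.read_state();print(s['q'],s['tool_pos']);im=shot('wrist','w8.png');pickle.dump(s,open('s8.pkl','wb'))
hsv=cv2.cvtColor(im,cv2.COLOR_BGR2HSV)
g=cv2.inRange(hsv,(50,80,20),(90,255,255));g[:150]=0;g[300:]=0
for k in cv2.findContours(g,0,1)[0]:
    if cv2.contourArea(k)>200:
        r=cv2.minAreaRect(k);q=cv2.boundingRect(k);print(np.round(r[0]),np.round(r[1]),q)
pick([.491,-.170],-.095,True)
```

```text
[-0.27600152  0.72270431  1.43961778 -0.13052521  1.75504124 -1.72415662] [ 0.5392404  -0.17308862  0.07311587]
[456. 252.] [90. 47.] (428, 208, 59, 92)
[151. 234.] [24. 91.] (125, 193, 53, 86)
[549. 205.] [42. 19.] (540, 184, 20, 43)
[270. 219.] [94. 49.] (246, 172, 50, 95)
[386. 178.] [55. 34.] (362, 154, 52, 47)
pre [0.002, -0.0011, -0.0007, 0.0002, 0.0035, 0.0012] n>=0.0
grasp [0.0819, -0.001, -0.0009, 0.0002, 0.0035, 0.0012] n>=1.6
```

View pics/w8.png

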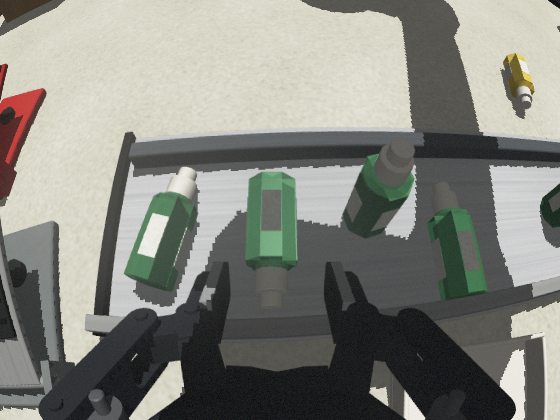

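Run:
```python
from h import *
import pickle
s=pickle.load(open('s8.pkl','rb'))
A=wonz((272,174),.04,s);B=wonz((272,268),.04,s);print(A,B,(A+B)/2)
m=((A+B)/2)[:2]; d=B-A; pick(m,np.arctan2(d[1],d[0]),True)
```

```text
[ 0.45898152 -0.16783009  0.04      ] [ 0.52657906 -0.17379099  0.04      ] [ 0.49278029 -0.17081054  0.04      ]
pre [0.0006, -0.0014, 0.0006, -0.0048, 0.0035, -0.0038] n>=0.0
grasp [0.0806, -0.0017, 0.0004, -0.0048, 0.0035, -0.0038] n>=1.6
```

>>> jog_arm([
  [0.04, -0.002, 0, 0, 0, 0, 56],
  [0.07, -0.002, 0, 0, 0, 0, 56],
  [0.08, -0.002, 0, 0, 0, 0, 56],
  [0.08, -0.002, 0, 0, 0, 0, 56],
  [0.08, -0.002, 0, 0, 0, 0, 20],
  [0.08, -0.002, 0, 0, 0, 0, 20],
  [0.08, -0.002, 0, 0, 0, 0, 20],
  [0.08, -0.002, 0, 0, 0, 0, 20],
  [0.08, -0.002, 0, 0, 0, 0, 20],
  [0.08, -0.002, 0, 0, 0, 0, 20],
  [0.05, -0.002, -0.03, 0, 0, 0, 20],
  [0.01, -0.002, -0.07, 0, 0, 0, 20],
  [-0.01, -0.002, -0.09, 0, 0, 0, 20],
  [-0.01, -0.002, -0.09, 0, 0, 0, 20],
], force=50)

```text
time: 20.35
tool_pos: [0.4876, -0.1713, 0.1502]
tcp_rot: [0.109, 2.341, -0.05]
wrist_force: [0.2, 0.6, -0.3]
width: 0.386
```

Run:
```python
from h import *
place2([.505,.193],beta=1,yaw=.15,over=.11)
s=monitor.read_state();print(s['tool_pos'])
```

```text
over [0.0213, 0.3633, -0.0086] [2.9551, -0.2512, -0.0197]
put [0.1002, 0.3637, 0.0681] [2.9551, -0.2512, -0.0197]
retreat [0.0213, 0.3772, 0.068] [2.9551, -0.2512, -0.0197]
[ 0.48763675 -0.17131417  0.15023141]
```

>>> jog_arm([
  [0.0, 0.02, -0.03, 0.15, 0, 0, 20],
  [0.0, 0.05, -0.03, 0.3, 0, 0, 20],
  [0.0, 0.09, -0.03, 0.45, 0, 0, 20],
  [0.0, 0.13, -0.03, 0.6, 0, 0, 20],
  [0.0, 0.17, -0.03, 0.75, 0, 0, 20],
  [0.0, 0.21, -0.03, 0.9, 0, 0, 20],
  [0.0, 0.25, -0.03, 1.05, -0.1, 0, 20],
  [0.0, 0.29, -0.03, 1.2, -0.1, 0, 20],
  [0.0, 0.33, -0.03, 1.35, -0.1, 0, 20],
  [0.0, 0.363, -0.03, 1.5, -0.12, 0, 20],
  [0.0, 0.363, -0.025, 1.65, -0.14, 0, 20],
  [0.0, 0.363, -0.025, 1.8, -0.16, 0, 20],
  [0.0, 0.363, -0.025, 1.95, -0.17, 0, 20],
  [0.0, 0.363, -0.025, 2.1, -0.18, 0, 20],
  [0.0, 0.363, -0.025, 2.25, -0.19, 0, 20],
  [0.0, 0.363, -0.025, 2.4, -0.2, 0, 20],
  [0.0, 0.363, -0.025, 2.55, -0.22, 0, 20],
  [0.0, 0.363, -0.025, 2.7, -0.23, 0, 20],
  [0.0, 0.363, -0.025, 2.85, -0.24, 0, 20],
  [0.01, 0.363, -0.02, 2.955, -0.25, -0.02, 20],
])

```text
time: 22.35
tool_pos: [0.5012, 0.1924, 0.156]
tcp_rot: [1.152, 0.079, -2.775]
wrist_force: [1.1, 0.0, -1.3]
width: 0.377
```

Run:
```python
from h import *
place2([.505,.193],beta=1,yaw=.15,over=.11,up=.003)
s=monitor.read_state();print(s['tool_pos'],s['q'])
```

```text
over [0.0111, -0.0001, -0.0105] [-0.0056, -0.0015, 0.001]
put [0.089, -0.0005, -0.0881] [-0.0056, -0.0015, 0.001]
retreat [0.009, -0.0005, -0.0882] [-0.0056, -0.0015, 0.001]
[0.50123854 0.19237162 0.15600364] [0.26625443 0.58694474 1.49032226 0.08614451 1.84382292 1.68215721]
```

>>> jog_arm([
  [0.03, 0, -0.03, 0, 0, 0, 20],
  [0.06, 0, -0.06, 0, 0, 0, 20],
  [0.078, 0, -0.077, 0, 0, 0, 20],
  [0.084, 0, -0.083, 0, 0, 0, 20],
  [0.086, 0, -0.085, 0, 0, 0, 20],
  [0.087, 0, -0.0865, 0, 0, 0, 20],
  [0.087, 0, -0.0865, 0, 0, 0, 20],
])

```text
time: 23.05
tool_pos: [0.4982, 0.1914, 0.0374]
tcp_rot: [1.137, 0.078, -2.781]
wrist_force: [-6.6, -3.0, 16.5]
width: 0.384
```

>>> jog_arm([
  [-0.001, 0, 0.001, 0, 0, 0, 20],
  [-0.001, 0, 0.001, 0, 0, 0, 20],
  [-0.001, 0, 0.001, 0, 0, 0, 20],
])

```text
time: 23.35
tool_pos: [0.4985, 0.1914, 0.0383]
tcp_rot: [1.138, 0.078, -2.78]
wrist_force: [0.4, 0.7, -1.9]
width: 0.385
```

Run:
```python
from h import *
place2([.505,.193],beta=1,yaw=.15,over=.11,up=.003)
s=shot('side');cv2.imwrite('pics/c9.png',cv2.resize(s[140:340,200:370],None,fx=3,fy=3))
```

```text
over [-0.0736, -0.0002, 0.0714] [-0.0053, 0.0088, 0.0005]
put [0.0035, -0.0006, -0.0071] [-0.0053, 0.0088, 0.0005]
retreat [-0.0765, -0.0007, -0.0064] [-0.0053, 0.0088, 0.0005]
```

View pics/c9.png

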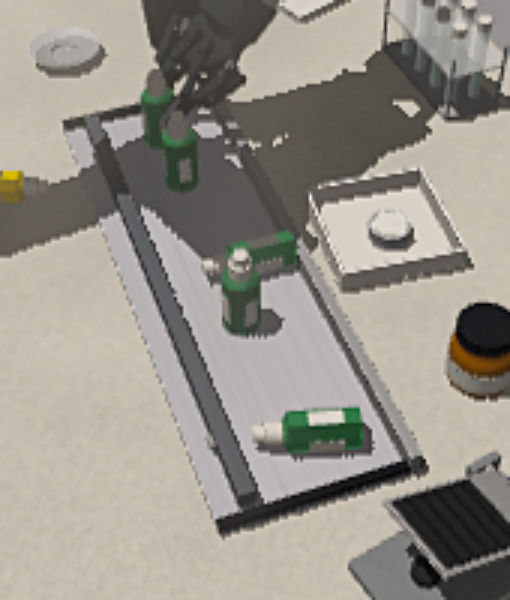

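>>> jog_arm([
  [0, 0, 0, 0, 0, 0, 45],
  [0, 0, 0, 0, 0, 0, 56],
  [0, 0, 0, 0, 0, 0, 57],
  [0, 0, 0, 0, 0, 0, 57],
  [-0.03, 0, 0, 0, 0, 0, 58],
  [-0.06, 0, 0, 0, 0, 0, 58],
  [-0.1, 0, 0, 0, 0, 0, 58],
  [-0.14, 0, 0.03, 0, 0, 0, 58],
  [-0.17, 0, 0.06, 0, 0, 0, 58],
  [-0.17, 0, 0.06, 0, 0, 0, 58],
])

```text
time: 24.4
tool_pos: [0.58, 0.2043, 0.2077]
tcp_rot: [1.154, 0.082, -2.775]
wrist_force: [-0.7, 0.4, 1.3]
width: 0.582
```

Run:
```python
from h import *
s=monitor.read_state();print(s['q'],s['tool_pos'])
M=R.from_rotvec(s['tcp_rot']).as_matrix()
F=frame([0,0,-1],[0,1,0]); 
F2=frame([0,0,-1],[0,-1,0])
for f in(F,F2):print((M.T@(np.array([.50,-.04,.26])-s['tool_pos'])).round(3),R.from_matrix(M.T@f).as_rotvec().round(3), 'camera offset',f@np.array(imaging.camera_params('wrist')['T_tool_cam'])[:3,3])
```

```text
[0.2553138  0.68646393 1.23090839 0.08349645 2.00276267 1.68482463] [0.57996886 0.20432844 0.20767852]
[0.044 0.23  0.118] [-2.779  0.086  1.147] camera offset [-0.08459918 -0.00098596  0.14343984]
[0.044 0.23  0.118] [ 0.138  0.781 -0.059] camera offset [0.08459918 0.00098596 0.14343984]
```

>>> jog_arm([
  [0.0, 0.03, 0.1, -1.4, 0.04, 0.57, 58],
  [0.02, 0.06, 0.118, -1.4, 0.04, 0.57, 58],
  [0.02, 0.1, 0.118, -1.4, 0.04, 0.57, 58],
  [0.02, 0.14, 0.118, -1.4, 0.04, 0.57, 58],
  [0.02, 0.18, 0.118, -1.4, 0.04, 0.57, 58],
  [0.044, 0.23, 0.118, -1.4, 0.04, 0.57, 58],
  [0.044, 0.23, 0.118, -1.4, 0.04, 0.57, 58],
  [0.044, 0.23, 0.118, -1.4, 0.04, 0.57, 58],
  [0.044, 0.23, 0.118, -1.4, 0.04, 0.57, 58],
  [0.044, 0.23, 0.118, -1.4, 0.04, 0.57, 58],
  [0.044, 0.23, 0.118, -2.779, 0.086, 1.147, 58],
  [0.044, 0.23, 0.118, -2.779, 0.086, 1.147, 58],
  [0.044, 0.23, 0.118, -2.779, 0.086, 1.147, 58],
  [0.044, 0.23, 0.118, -2.779, 0.086, 1.147, 58],
  [0.044, 0.23, 0.118, -2.779, 0.086, 1.147, 58],
  [0.044, 0.23, 0.118, -2.779, 0.086, 1.147, 58],
  [0.044, 0.23, 0.118, -2.779, 0.086, 1.147, 58],
  [0.044, 0.23, 0.118, -2.779, 0.086, 1.147, 58],
  [0.044, 0.23, 0.118, -2.779, 0.086, 1.147, 58],
  [0.044, 0.23, 0.118, -2.779, 0.086, 1.147, 58],
])

```text
time: 26.4
tool_pos: [0.4993, -0.0396, 0.2602]
tcp_rot: [0.0, 1.57, -0.002]
wrist_force: [0.4, -0.5, 0.3]
width: 0.581
```

Run:
```python
from h import *
import pickle
s=monitor.read_state();print(s['q'],s['tool_pos']);shot('wrist','w10.png');pickle.dump(s,open('s10.pkl','wb'))
```

```text
[-1.28219720e-01 -8.79052562e-02  1.93160352e+00 -1.03221677e-03
  1.29675878e+00 -1.69697153e+00] [ 0.49934726 -0.03962163  0.26016903]
```

View pics/w10.png

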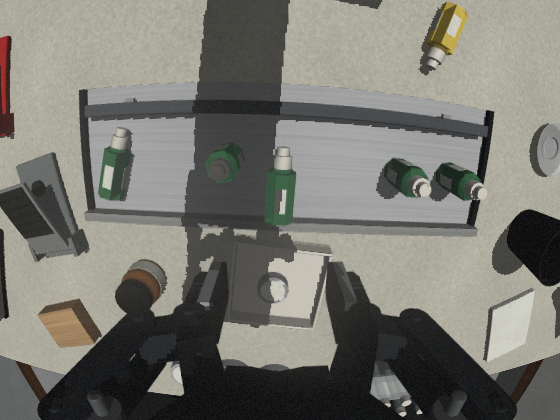

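Run:
```python
from h import *
import pickle
s=pickle.load(open('s10.pkl','rb'))
for n,A,B in(('B2',(280,221),(282,171)),('B4',(111,196),(119,143))):
    A=wonz(A,.035,s);B=wonz(B,.035,s);d=A-B;print(n,A,B,(A+B)/2,np.linalg.norm(d),'yaw',np.arctan2(d[1],d[0]))
for n,p in(('fence',(280,228)),('fenceR',(100,212)),('fenceL',(470,230))):print(n,wonz(p,.028,s))
im=cv2.imread('pics/w10.png');hsv=cv2.cvtColor(im,cv2.COLOR_BGR2HSV)
g=cv2.inRange(hsv,(50,80,20),(90,255,255));g[:110]=0;g[232:]=0
for k in cv2.findContours(g,0,1)[0]:
    if cv2.contourArea(k)>100:print(np.round(cv2.minAreaRect(k)[0]),np.round(cv2.minAreaRect(k)[1]))
for p in((424,188),(482,192),(217,171)):print(wonz(p,.098,s))
```

```text
B2 [ 0.55818974 -0.03504807  0.035     ] [ 0.49625601 -0.03282719  0.035     ] [ 0.52722288 -0.03393763  0.035     ] 0.06197353030368455 yaw -0.03584358132501915
B4 [ 0.52470113 -0.25378828  0.035     ] [ 0.4567759  -0.23256913  0.035     ] [ 0.49073851 -0.2431787   0.035     ] 0.07116241274155617 yaw -0.3027845400693745
fence [ 0.57027994 -0.03496813  0.028     ]
fenceR [ 0.54925806 -0.27998576  0.028     ]
fenceL [0.57712481 0.23644136 0.028     ]
[280. 197.] [28. 55.]
[411. 180.] [25. 30.]
[456. 180.] [43. 28.]
[224. 164.] [33. 30.]
[109. 158.] [12. 16.]
[0.497922   0.11474973 0.098     ]
[0.50090185 0.19238655 0.098     ]
[ 0.48189905 -0.09671725  0.098     ]
```

Run:
```python
from h import *
pick([.527,-.034],-.036,False,th=.6,along=.010,zg=.030)
```

```text
pre [0.1795, 0.0085, -0.0172, 0.0387, -0.5991, -0.0117] n>=4.0
grasp [0.2456, 0.0067, 0.0279, 0.0387, -0.5991, -0.0117] n>=4.9
```

>>> jog_arm([
  [0.05, 0.012, -0.01, 0.039, -0.3, -0.01, 58],
  [0.1, 0.012, -0.017, 0.039, -0.6, -0.01, 58],
  [0.14, 0.012, -0.017, 0.039, -0.6, -0.012, 58],
  [0.18, 0.012, -0.017, 0.039, -0.6, -0.012, 58],
  [0.18, 0.012, -0.017, 0.039, -0.6, -0.012, 58],
  [0.18, 0.012, -0.017, 0.039, -0.6, -0.012, 58],
  [0.18, 0.012, -0.017, 0.039, -0.6, -0.012, 58],
])

```text
time: 27.15
tool_pos: [0.4818, -0.0284, 0.0796]
tcp_rot: [0.019, 0.972, -0.034]
wrist_force: [-1.1, -0.3, 0.2]
width: 0.581
```

Run:
```python
from h import *
s=monitor.read_state();print(s['q'],s['tool_pos'])
pick([.527,-.030],-.036,False,th=.6,along=.010,zg=.030)
```

```text
[-0.16187762 -0.2670556   2.56830398  0.28520278  0.25524841 -1.94947039] [ 0.48181106 -0.02842618  0.07961381]
pre [-0.0005, 0.0001, 0.0011, -0.0019, -0.0013, -0.0003] n>=0.0
grasp [0.0795, 0.0, 0.0012, -0.0019, -0.0013, -0.0003] n>=1.6
```

>>> jog_arm([
  [0.03, 0, 0.001, 0, 0, 0, 58],
  [0.055, 0, 0.001, 0, 0, 0, 58],
  [0.07, 0, 0.001, 0, 0, 0, 58],
  [0.079, 0, 0.001, 0, 0, 0, 58],
  [0.079, 0, 0.001, 0, 0, 0, 58],
])

```text
time: 27.65
tool_pos: [0.5265, -0.0275, 0.0167]
tcp_rot: [0.02, 0.981, -0.036]
wrist_force: [-0.1, 0.2, -0.0]
width: 0.574
```

Run:
```python
from h import *
s=monitor.read_state();print(s['q'],s['tool_pos'],s['wrist_force'])
pick([.527,-.030],-.036,False,th=.6,along=.010,zg=.030)
```

```text
[-1.34826513e-01  6.04688817e-04  2.51061152e+00  9.00031153e-01
  6.84787295e-02 -2.54833950e+00] [ 0.52653303 -0.02748825  0.01666236] [-0.14307552  0.24567007 -0.03851638]
pre [-0.0776, -0.0026, -0.001, -0.0035, -0.0101, 0.0013] n>=1.6
grasp [0.0024, -0.0025, -0.0002, -0.0035, -0.0101, 0.0013] n>=0.1
```

>>> jog_arm([
  [0, 0, 0, 0, 0, 0, 20],
  [0, 0, 0, 0, 0, 0, 20],
  [0, 0, 0, 0, 0, 0, 20],
  [0, 0, 0, 0, 0, 0, 20],
  [0, 0, 0, 0, 0, 0, 20],
  [0, 0, 0, 0, 0, 0, 20],
  [0, 0, 0, 0, 0, 0, 20],
], force=50)

```text
time: 28.35
tool_pos: [0.5258, -0.0271, 0.0164]
tcp_rot: [0.021, 0.981, -0.035]
wrist_force: [-6.8, 1.5, 5.3]
width: 0.384
```

Run:
```python
from h import *
s=monitor.read_state();M=R.from_rotvec(s['tcp_rot']).as_matrix();print(s['q'],(s['tool_pos']-M[:,0]*.0187),M[:,0])
go(s['tool_pos']+[0.02,0,.10],[0,0,-1],M[:,1],lab='lift+vertical')
# upright inward .97 from vertical
l=np.array([np.cos(-.044),np.sin(-.044),0])
go([.50,.02,.16],-np.cos(.6)*l-np.sin(.6)*Z,np.cross(Z,l),True,lab='over')
```

```text
[-1.34806995e-01 -1.91563064e-04  2.51162459e+00  8.99730915e-01
  6.94401013e-02 -2.54811928e+00] [ 0.51543584 -0.02673916  0.03198909] [ 0.55528156 -0.0204761  -0.83141032]
lift+vertical [-0.072, 0.0009, 0.0722, -0.0004, 0.5892, -0.0015] n>=3.9
over [-0.1345, 0.0464, 0.038, 0.0056, 1.5599, -0.0006] n>=10.4
```

>>> jog_arm([
  [-0.02, 0, 0.013, 0, 0, 0, 20],
  [-0.04, 0, 0.035, 0, 0.1, 0, 20],
  [-0.072, 0, 0.072, 0, 0.25, 0, 20],
  [-0.072, 0, 0.072, 0, 0.4, 0, 20],
  [-0.072, 0, 0.072, 0, 0.59, 0, 20],
  [-0.072, 0, 0.072, 0, 0.59, 0, 20],
  [-0.072, 0, 0.072, 0, 0.59, 0, 20],
  [-0.072, 0, 0.072, 0, 0.59, 0, 20],
])

```text
time: 29.15
tool_pos: [0.5488, -0.0282, 0.1171]
tcp_rot: [0.031, 1.569, -0.03]
wrist_force: [0.3, 0.7, -1.3]
width: 0.383
```

```bash
cat >> h.py <<'E'
def place3(xy,th,along,zg,up=.004,yaw=-.044,over=.09):
    l=np.array([np.cos(yaw),np.sin(yaw),0]);a=-np.cos(th)*l-np.sin(th)*Z;j=np.cross(Z,l)
    g=np.r_[xy,.006+.031+along+up]+(zg-.023)*l
    go(g+over*Z,a,j,True,'over');go(g,a,j,True,'put');go(g-.08*a,a,j,True,'retreat')
E
python3 - <<'E'
from h import *
s=monitor.read_state();print(s['q'],s['tool_pos'])
place3([.499,.01],.589,.012,.032)
E
```

```text
[-9.75281937e-02  1.27423855e-01  1.98868782e+00  1.49801616e-03
  1.02389276e+00 -1.63029817e+00] [ 0.54883048 -0.0282309   0.11707177]
over [-0.0156, 0.0363, -0.0578, 0.0054, 0.9835, 0.0015] n>=6.6
put [0.0744, 0.0362, -0.0579, 0.0054, 0.9835, 0.0015] n>=6.6
retreat [0.0301, 0.0359, 0.0086, 0.0054, 0.9835, 0.0015] n>=6.6
```

>>> jog_arm([
  [-0.02, 0.036, -0.058, 0.005, 0.15, 0, 20],
  [-0.02, 0.036, -0.058, 0.005, 0.3, 0, 20],
  [-0.02, 0.036, -0.058, 0.005, 0.45, 0, 20],
  [-0.02, 0.036, -0.058, 0.005, 0.6, 0, 20],
  [-0.02, 0.036, -0.058, 0.005, 0.75, 0, 20],
  [-0.016, 0.036, -0.058, 0.005, 0.9, 0, 20],
  [-0.016, 0.036, -0.058, 0.005, 0.983, 0.001, 20],
  [0.02, 0.036, -0.058, 0.005, 0.983, 0.001, 20],
  [0.05, 0.036, -0.058, 0.005, 0.983, 0.001, 20],
  [0.06, 0.036, -0.058, 0.005, 0.983, 0.001, 20],
  [0.065, 0.036, -0.058, 0.005, 0.983, 0.001, 20],
  [0.065, 0.036, -0.058, 0.005, 0.983, 0.001, 20],
])

```text
time: 30.35
tool_pos: [0.4922, 0.01, 0.0524]
tcp_rot: [0.056, 2.551, -0.017]
wrist_force: [-0.8, 1.8, -0.5]
width: 0.385
```

Run:
```python
from h import *
s=monitor.read_state();M=R.from_rotvec(s['tcp_rot']).as_matrix();print(s['q'],s['tool_pos'],M.T@Z)
place3([.499,.01],.589,.012,.032)
```

```text
[-0.03514188  0.76788797  1.52275443  0.00723692  1.83193894 -1.56419397] [0.49215834 0.01004533 0.05240694] [-5.56182152e-01 -4.54733884e-05 -8.31060414e-01]
over [-0.0448, 0.0003, -0.0665, 0.0002, 0.0008, 0.0004] n>=1.6
put [0.0052, 0.0003, 0.0083, 0.0002, 0.0008, 0.0004] n>=0.2
retreat [-0.0748, 0.0002, 0.0084, 0.0002, 0.0008, 0.0004] n>=1.5
```

>>> jog_arm([
  [0.001, 0, 0.002, 0, 0, 0, 20],
  [0.002, 0, 0.0035, 0, 0, 0, 20],
  [0.003, 0, 0.0045, 0, 0, 0, 20],
  [0.003, 0, 0.0045, 0, 0, 0, 20],
])

```text
time: 30.75
tool_pos: [0.4924, 0.0101, 0.0474]
tcp_rot: [0.056, 2.55, -0.017]
wrist_force: [0.5, -0.5, -1.3]
width: 0.387
```

>>> jog_arm([
  [0.001, 0, 0.001, 0, 0, 0, 20],
  [0.001, 0, 0.002, 0, 0, 0, 20],
  [0.002, 0, 0.003, 0, 0, 0, 20],
  [0.002, 0, 0.003, 0, 0, 0, 20],
])

```text
time: 31.15
tool_pos: [0.4922, 0.01, 0.0435]
tcp_rot: [0.056, 2.551, -0.017]
wrist_force: [0.2, 0.1, -1.7]
width: 0.387
```

>>> jog_arm([
  [0.001, 0, 0.001, 0, 0, 0, 20],
  [0.001, 0, 0.002, 0, 0, 0, 20],
  [0.002, 0, 0.003, 0, 0, 0, 20],
  [0.002, 0, 0.003, 0, 0, 0, 20],
])

```text
time: 31.55
tool_pos: [0.4922, 0.01, 0.0425]
tcp_rot: [0.056, 2.554, -0.017]
wrist_force: [0.5, -0.3, 10.0]
width: 0.39
```

Run:
```python
from h import *
s=shot('side','s11.png');w=shot('wrist','w11.png')
o=np.zeros((420,800,3),np.uint8);o[:,:460]=w[:,50:510];c=cv2.resize(s[170:340,220:370],(340,385));o[:385,460:]=c;cv2.imwrite('pics/c11.png',o)
```

View pics/c11.png

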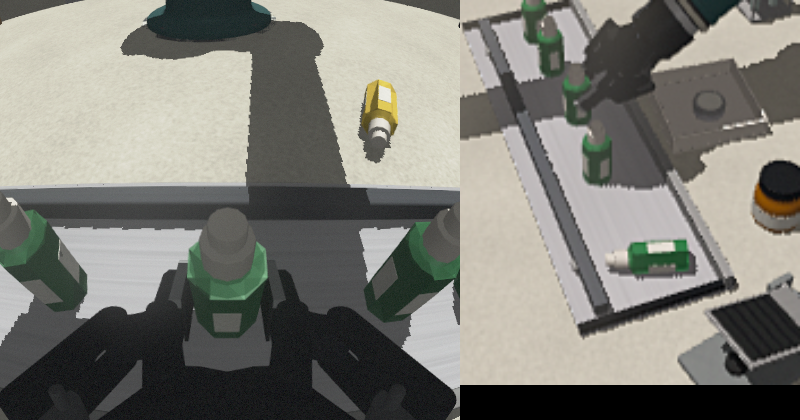

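>>> jog_arm([
  [0, 0, 0, 0, 0, 0, 20],
  [0, 0, 0, 0, 0, 0, 45],
  [0, 0, 0, 0, 0, 0, 57],
  [0, 0, 0, 0, 0, 0, 58],
  [0, 0, 0, 0, 0, 0, 58],
  [-0.03, 0, 0, 0, 0, 0, 58],
  [-0.06, 0, 0, 0, 0, 0, 58],
  [-0.1, 0, -0.02, 0, 0, 0, 58],
  [-0.13, 0, -0.07, 0, 0, 0, 58],
  [-0.15, 0, -0.11, 0, 0, 0, 58],
  [-0.15, 0, -0.11, 0, 0, 0, 58],
])

```text
time: 32.75
tool_pos: [0.5585, 0.0071, 0.2246]
tcp_rot: [0.055, 2.543, -0.017]
wrist_force: [0.2, 1.0, 0.4]
width: 0.577
```

Run:
```python
from h import *
s=monitor.read_state();print(s['q'],s['tool_pos'])
y=-.305; l=np.array([np.cos(y),np.sin(y),0])
go([.49,-.245,.2],-Z,np.cross(Z,l))
```

```text
[-0.03581816  0.69039366  1.28876253  0.00762706  2.13491475 -1.56260024] [0.55846831 0.00714657 0.22458874]
 [0.0613, -0.2549, -0.0121, 0.2407, -0.9668, 0.1269] n>=6.7
```

>>> jog_arm([
  [0.02, -0.05, -0.012, 0.05, -0.2, 0.02, 58],
  [0.03, -0.1, -0.012, 0.1, -0.4, 0.05, 58],
  [0.061, -0.15, -0.012, 0.24, -0.967, 0.127, 58],
  [0.061, -0.2, -0.012, 0.24, -0.967, 0.127, 58],
  [0.061, -0.255, -0.012, 0.24, -0.967, 0.127, 58],
  [0.061, -0.255, -0.012, 0.24, -0.967, 0.127, 58],
  [0.061, -0.255, -0.012, 0.24, -0.967, 0.127, 58],
  [0.061, -0.255, -0.012, 0.24, -0.967, 0.127, 58],
  [0.061, -0.255, -0.012, 0.24, -0.967, 0.127, 58],
])

```text
time: 33.65
tool_pos: [0.4895, -0.245, 0.2002]
tcp_rot: [0.239, 1.559, -0.239]
wrist_force: [0.5, -0.1, 0.0]
width: 0.576
```

Run:
```python
from h import *
import pickle
s=monitor.read_state();print(s['q'],s['tool_pos']);im=shot('wrist','w12.png');pickle.dump(s,open('s12.pkl','wb'))
hsv=cv2.cvtColor(im,cv2.COLOR_BGR2HSV)
g=cv2.inRange(hsv,(50,80,20),(90,255,255));g[:60]=0;g[300:]=0
for k in cv2.findContours(g,0,1)[0]:
    if cv2.contourArea(k)>300:
        r=cv2.minAreaRect(k);q=cv2.boxPoints(r);e=sorted([q[1]-q[0],q[2]-q[1]],key=np.linalg.norm)[1]
        A=wonz(np.array(r[0])+e/2,.03,s);B=wonz(np.array(r[0])-e/2,.03,s)
        if A[0]<B[0]:A,B=B,A
        d=A-B;print(np.round(r[0]),np.round(r[1]),A,B,((A+B)/2).round(4),np.linalg.norm(d),np.arctan2(d[1],d[0]))
cv2.imwrite('pics/w12c.png',im[60:360])
```

```text
[-5.09456121e-01  4.63547736e-02  1.91217237e+00 -5.66047709e-05
  1.18454340e+00 -1.77562790e+00] [ 0.48954262 -0.24497935  0.20018052]
[272. 194.] [66. 33.] [ 0.53000637 -0.26118463  0.03      ] [ 0.46390366 -0.24013784  0.03      ] [ 0.497  -0.2507  0.03  ] 0.06937244226783675 -0.30824652418841186
[414. 142.] [49. 36.] [ 0.49978473 -0.06940095  0.03      ] [ 0.4721344  -0.11878934  0.03      ] [ 0.486  -0.0941  0.03  ] 0.056601703249647806 1.0604185527074899
[498. 135.] [51. 33.] [0.51616672 0.05448074 0.03      ] [ 0.49008909 -0.02141681  0.03      ] [0.5031 0.0165 0.03  ] 0.08025260659593825 1.2398434661213058
[546. 118.] [29. 25.] [0.51630976 0.0989933  0.03      ] [0.48043584 0.10519613 0.03      ] [0.4984 0.1021 0.03  ] 0.03640622039806569 -0.17121338611936973
```

View pics/w12c.png

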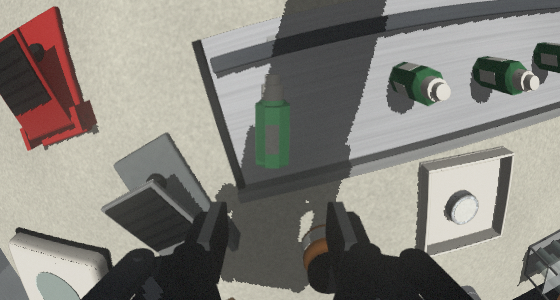

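Run:
```python
from h import *
pick([.495,-.249],-.308,False,th=.55,along=.010,zg=.030)
```

```text
pre [0.1179, -0.0024, -0.0364, 0.0041, -0.5513, -0.0014] n>=3.7
grasp [0.1861, -0.0025, 0.0055, 0.0041, -0.5513, -0.0014] n>=3.7
```

>>> jog_arm([
  [0.04, -0.002, -0.03, 0.004, -0.3, 0, 58],
  [0.08, -0.002, -0.036, 0.004, -0.55, 0, 58],
  [0.118, -0.002, -0.036, 0.004, -0.551, 0, 58],
  [0.118, -0.002, -0.036, 0.004, -0.551, 0, 58],
  [0.118, -0.002, -0.036, 0.004, -0.551, 0, 58],
  [0.14, -0.002, -0.023, 0.004, -0.551, 0, 58],
  [0.16, -0.002, -0.011, 0.004, -0.551, 0, 58],
  [0.175, -0.002, -0.001, 0.004, -0.551, 0, 58],
  [0.186, -0.002, 0.0055, 0.004, -0.551, 0, 58],
  [0.186, -0.002, 0.0055, 0.004, -0.551, 0, 58],
])

```text
time: 34.7
tool_pos: [0.4991, -0.2443, 0.0183]
tcp_rot: [0.157, 1.027, -0.283]
wrist_force: [-0.6, -0.5, 1.5]
width: 0.578
```

Run:
```python
from h import *
s=monitor.read_state();print(s['q'],s['tool_pos'],s['wrist_force'])
pick([.495,-.249],-.308,False,th=.55,along=.010,zg=.030)
```

```text
[-0.58560321  0.05989186  2.4143148   0.75009413  0.20106025 -2.55139857] [ 0.49907829 -0.24431248  0.01825753] [-0.60397997 -0.53240262  1.46067967]
pre [-0.0777, -0.006, -0.0056, 0.0005, -0.0146, 0.0038] n>=1.6
grasp [0.0023, -0.0057, -0.0045, 0.0005, -0.0146, 0.0038] n>=0.2
```

>>> jog_arm([
  [0, 0, 0, 0.0, 0, 0, 20],
  [0, 0, 0, 0, 0, 0, 20],
  [0, 0, 0, 0, 0, 0, 20],
  [0, 0, 0, 0, 0, 0, 20],
  [0, 0, 0, 0, 0, 0, 20],
  [0, 0, 0, 0, 0, 0, 20],
  [0, 0, 0, 0, 0, 0, 20],
], force=50)

```text
time: 35.4
tool_pos: [0.499, -0.2444, 0.0184]
tcp_rot: [0.157, 1.027, -0.283]
wrist_force: [0.5, 0.4, -1.1]
width: 0.382
```

Run:
```python
from h import *
s=monitor.read_state();M=R.from_rotvec(s['tcp_rot']).as_matrix();print(s['q'],(s['tool_pos']-M[:,0]*.0187),M[:,0])
go(s['tool_pos']+[0.02,0,.10],[0,0,-1],M[:,1],lab='lift+vertical')
```

```text
[-0.58589568  0.05935175  2.41450284  0.75008269  0.20113185 -2.55137536] [ 0.48991603 -0.24146278  0.03452992] [ 0.48521204 -0.15855069 -0.85990172]
lift+vertical [-0.0763, 0.0057, 0.0674, 0.0009, 0.5357, 0.0035] n>=3.6
```

>>> jog_arm([
  [-0.02, 0, 0.012, 0, 0, 0, 20],
  [-0.04, 0.002, 0.035, 0, 0.1, 0, 20],
  [-0.076, 0.005, 0.067, 0, 0.25, 0, 20],
  [-0.076, 0.005, 0.067, 0, 0.4, 0, 20],
  [-0.076, 0.005, 0.067, 0, 0.535, 0, 20],
  [-0.076, 0.005, 0.067, 0, 0.535, 0, 20],
  [-0.076, 0.005, 0.067, 0, 0.535, 0, 20],
  [-0.076, 0.005, 0.067, 0, 0.535, 0, 20],
])

```text
time: 36.2
tool_pos: [0.5181, -0.2447, 0.117]
tcp_rot: [0.241, 1.557, -0.245]
wrist_force: [-0.3, 0.1, -1.9]
width: 0.388
```

Run:
```python
from h import *
s=monitor.read_state();print(s['q'],s['tool_pos'])
place3([.487,-.20],.535,.007,.0345,yaw=.1,up=.006)
```

```text
[-0.48294168  0.17051447  1.93894603 -0.00350107  1.03125069 -1.74230768] [ 0.51809698 -0.24473081  0.11701991]
over [-0.0136, 0.0313, -0.0475, -0.3738, 1.0204, -0.2092] n>=7.4
put [0.0764, 0.0315, -0.0475, -0.3738, 1.0204, -0.2092] n>=7.4
retreat [0.0356, 0.0588, 0.0157, -0.3738, 1.0204, -0.2092] n>=7.4
```

>>> jog_arm([
  [-0.03, 0.031, -0.047, -0.05, 0.14, -0.03, 20],
  [-0.03, 0.031, -0.047, -0.1, 0.28, -0.06, 20],
  [-0.03, 0.031, -0.047, -0.15, 0.42, -0.09, 20],
  [-0.03, 0.031, -0.047, -0.2, 0.55, -0.11, 20],
  [-0.03, 0.031, -0.047, -0.25, 0.69, -0.14, 20],
  [-0.03, 0.031, -0.047, -0.3, 0.82, -0.17, 20],
  [-0.02, 0.031, -0.047, -0.374, 1.02, -0.209, 20],
  [-0.014, 0.031, -0.0475, -0.374, 1.02, -0.209, 20],
  [0.02, 0.031, -0.0475, -0.374, 1.02, -0.209, 20],
  [0.05, 0.031, -0.0475, -0.374, 1.02, -0.209, 20],
  [0.068, 0.031, -0.0475, -0.374, 1.02, -0.209, 20],
  [0.072, 0.031, -0.0475, -0.374, 1.02, -0.209, 20],
  [0.072, 0.031, -0.0475, -0.374, 1.02, -0.209, 20],
])

```text
time: 37.5
tool_pos: [0.4815, -0.201, 0.045]
tcp_rot: [-0.13, 2.604, 0.037]
wrist_force: [-0.6, 0.2, -0.6]
width: 0.381
```

Run:
```python
from h import *
s=monitor.read_state();M=R.from_rotvec(s['tcp_rot']).as_matrix();print(s['q'],s['tool_pos'],M.T@Z)
place3([.487,-.20],.535,.007,.0345,yaw=.1,up=0)
```

```text
[-0.24765166  0.82349232  1.4749897  -0.30837351  1.83951697 -1.83821118] [ 0.48145859 -0.20099397  0.04503268] [-5.09363197e-01  7.83979033e-04 -8.60551288e-01]
over [-0.0413, 0.0005, -0.0678, 0.0006, -0.0006, -0.0006] n>=1.6
put [0.0045, 0.0004, 0.0096, 0.0006, -0.0006, -0.0006] n>=0.2
retreat [-0.0755, 0.0005, 0.0096, 0.0006, -0.0006, -0.0006] n>=1.5
```

Lower in small steps.

>>> jog_arm([
  [0.001, 0, 0.002, 0, 0, 0, 20],
  [0.002, 0, 0.003, 0, 0, 0, 20],
  [0.0025, 0, 0.0043, 0, 0, 0, 20],
  [0.0025, 0, 0.0043, 0, 0, 0, 20],
])

```text
time: 37.9
tool_pos: [0.4818, -0.201, 0.0406]
tcp_rot: [-0.13, 2.603, 0.036]
wrist_force: [0.3, -0.7, -0.8]
width: 0.385
```

>>> jog_arm([
  [0.001, 0, 0.001, 0, 0, 0, 20],
  [0.0015, 0, 0.002, 0, 0, 0, 20],
  [0.002, 0, 0.003, 0, 0, 0, 20],
  [0.002, 0, 0.003, 0, 0, 0, 20],
])

```text
time: 38.3
tool_pos: [0.4818, -0.2011, 0.0383]
tcp_rot: [-0.13, 2.605, 0.036]
wrist_force: [0.2, 0.4, 4.7]
width: 0.389
```

>>> jog_arm([
  [0, 0, 0, 0, 0, 0, 20],
  [0, 0, 0, 0, 0, 0, 45],
  [0, 0, 0, 0, 0, 0, 57],
  [0, 0, 0, 0, 0, 0, 58],
  [0, 0, 0, 0, 0, 0, 58],
  [-0.03, 0, 0, 0, 0, 0, 58],
  [-0.06, 0, 0, 0, 0, 0, 58],
  [-0.1, 0, -0.03, 0, 0, 0, 58],
  [-0.13, 0, -0.08, 0, 0, 0, 58],
  [-0.16, 0, -0.12, 0, 0, 0, 58],
  [-0.19, 0, -0.16, 0, 0, 0, 58],
  [-0.19, 0, -0.16, 0, 0, 0, 58],
])

```text
time: 39.5
tool_pos: [0.5655, -0.1932, 0.2803]
tcp_rot: [-0.131, 2.594, 0.03]
wrist_force: [0.1, -0.8, 1.0]
width: 0.578
```

Run:
```python
from h import *
import pickle
s=monitor.read_state();print(s['q'],s['tool_pos'])
a=shot('side','s13.png');t=shot('top','t13.png')
c=cv2.resize(a[150:360,210:410],None,fx=2,fy=2);d=cv2.resize(t[120:250,165:430],None,fx=3,fy=3,interpolation=cv2.INTER_CUBIC)[:,:795]
o=np.zeros((600,800,3),np.uint8);o[:390,:795]=np.clip(d*1.3,0,255);o=np.zeros((600,800,3),np.uint8);d=cv2.resize(t[120:250,165:430],(400,196));o[:420,:400]=c;o[:196,400:]=d
e=cv2.resize(t[150:215,370:425],(400,400*65//55));o[200:600,400:]=e[:400];cv2.imwrite('pics/c13.png',o)
```

```text
[-0.21529     0.72131936  1.16296116 -0.34478421  2.23115865 -1.95073681] [ 0.56548939 -0.19317964  0.2802684 ]
```

View pics/c13.png

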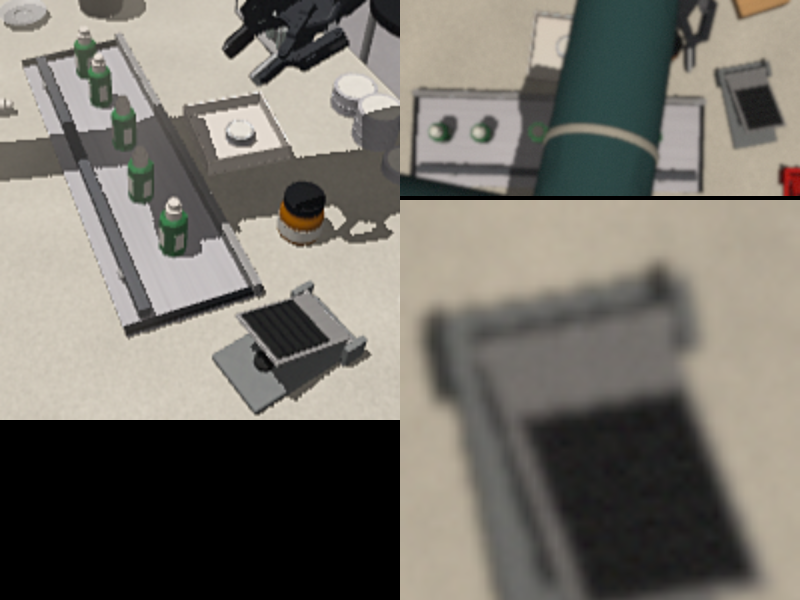

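Run:
```python
from h import *
t=cv2.imread('pics/top0.png');hsv=cv2.cvtColor(t,cv2.COLOR_BGR2HSV)
k=np.zeros(t.shape[:2],np.uint8);k[170:212,378:425]=(hsv[170:212,378:425,2]<60)*255
n,l,st,c=cv2.connectedComponentsWithStats(k);i=1+np.argmax(st[1:,4])
cn=cv2.findContours((l==i).astype(np.uint8),0,1)[0][0]
print(cv2.approxPolyDP(cn,2.5,True)[:,0].tolist())
g=cv2.cvtColor(t,cv2.COLOR_BGR2GRAY)
for u,v in(((394,205),(418,202)),((387.5,181),(409.5,177.5))):pass
for z in(.084,.08):print('free',z,onz('top',(394.5,204.5),z),onz('top',(418.4,202),z))
for z in(.06,.052):print('back',z,onz('top',(387.6,181),z),onz('top',(409.6,177.3),z))
# side view tread corners (c13 scale 2, offset 210,150)
S=[('freeNear',(210+240/2,150+315/2)),('hingeL',(210+285/2,150+298/2)),('freeR',(210+290/2,150+355/2)),('hingeR',(210+328/2,150+338/2))]
for n,p in S:print(n,p,onz('side',p,.084 if 'free' in n else .055))
```

```text
[[407, 176], [387, 180], [396, 205], [417, 201]]
free 0.084 [ 0.49838188 -0.36677191  0.084     ] [ 0.50416296 -0.43228034  0.084     ]
free 0.08 [ 0.49867224 -0.36804327  0.08      ] [ 0.50447574 -0.43380577  0.08      ]
back 0.06 [ 0.56628166 -0.35749416  0.06      ] [ 0.57574888 -0.41957708  0.06      ]
back 0.052 [ 0.56736386 -0.35990874  0.052     ] [ 0.57690285 -0.42246227  0.052     ]
freeNear (330.0, 307.5) [ 0.49321119 -0.3719434   0.084     ]
hingeL (352.5, 299.0) [ 0.56368415 -0.35567312  0.055     ]
freeR (355.0, 327.5) [ 0.51967745 -0.43659303  0.084     ]
hingeR (374.0, 319.0) [ 0.58174938 -0.42099406  0.055     ]
```

Run:
```python
from h import *
y=.13
go([.518,-.398,.11],-Z,[-np.sin(y),np.cos(y),0])
```

```text
[0.1424, -0.1989, 0.1078, -0.0286, -1.0304, -0.0137] n>=6.9
```

Run:
```python
from h import *
go([.522,-.398,.12],-Z,[np.cos(1.2),np.sin(1.2),0])
```

```text
[0.1338, -0.1993, 0.1013, 0.4268, -1.0102, 0.2441] n>=7.5
```

>>> jog_arm([
  [0.0, -0.05, 0.0, 0.1, -0.2, 0.05, 40],
  [0.02, -0.1, 0.03, 0.2, -0.4, 0.1, 20],
  [0.06, -0.15, 0.06, 0.427, -1.01, 0.244, 0],
  [0.1, -0.199, 0.101, 0.427, -1.01, 0.244, 0],
  [0.134, -0.199, 0.101, 0.427, -1.01, 0.244, 0],
  [0.134, -0.199, 0.101, 0.427, -1.01, 0.244, 0],
  [0.134, -0.199, 0.101, 0.427, -1.01, 0.244, 0],
  [0.134, -0.199, 0.101, 0.427, -1.01, 0.244, 0],
  [0.134, -0.199, 0.101, 0.427, -1.01, 0.244, 0],
  [0.134, -0.199, 0.101, 0.427, -1.01, 0.244, 0],
  [0.134, -0.199, 0.101, 0.427, -1.01, 0.244, 0],
])

```text
time: 40.7
tool_pos: [0.5223, -0.3973, 0.1191]
tcp_rot: [0.29, 1.553, -0.29]
wrist_force: [0.3, -0.0, 0.7]
width: 0.003
```

Run:
```python
from h import *
s=monitor.read_state();print(s['q'])
go([.522,-.398,.083],-Z,[np.cos(1.2),np.sin(1.2),0])
# re-detect pad & bottles from top now that the arm is off the lane
t=shot('top','t14.png');hsv=cv2.cvtColor(t,cv2.COLOR_BGR2HSV);m=hsv[:,:,2]>150;m=m.astype(np.uint8);m[:190]=0;m[235:]=0;m[:,:176]=0;m[:,364:]=0
n,l,st,c=cv2.connectedComponentsWithStats(m)
for i in range(1,n):
    if st[i,4]>6:print(st[i,4],c[i].round(1),onz('top',c[i],.098).round(3))
```

```text
[-6.87832823e-01  3.16966206e-01  1.75136499e+00 -8.76757677e-04
  1.07533164e+00 -1.88861422e+00]
 [0.0361, -0.0008, 0.0001, 0.0012, -0.0022, 0.0001] n>=0.7
3751 [248.4 206.1] [0.499 0.03  0.098]
31 [215.9 207.4] [0.497 0.116 0.098]
34 [255.2 206.8] [0.497 0.011 0.098]
32 [333.4 210.2] [ 0.485 -0.198  0.098]
11 [296.6 210.9] [ 0.484 -0.099  0.098]
```

>>> jog_arm([
  [0.02, 0, 0, 0, 0, 0, 0],
  [0.03, 0, 0, 0, 0, 0, 0],
  [0.034, 0, 0, 0, 0, 0, 0],
  [0.036, 0, 0, 0, 0, 0, 0],
  [0.037, 0, 0, 0, 0, 0, 0],
  [0.038, 0, 0, 0, 0, 0, 0],
  [0.039, 0, 0, 0, 0, 0, 0],
  [0.04, 0, 0, 0, 0, 0, 0],
  [0.041, 0, 0, 0, 0, 0, 0],
  [0.042, 0, 0, 0, 0, 0, 0],
  [0.043, 0, 0, 0, 0, 0, 0],
  [0.044, 0, 0, 0, 0, 0, 0],
])

```text
time: 41.95
tool_pos: [0.5232, -0.398, 0.077]
tcp_rot: [0.289, 1.551, -0.291]
wrist_force: [-0.5, 0.2, 6.7]
width: -0.001
```

Contact at about z = 0.078, 6.7 N. Press slowly.

>>> jog_arm([
  [0.001, 0, 0, 0, 0, 0, 0],
  [0.0016, 0, 0, 0, 0, 0, 0],
  [0.0022, 0, 0, 0, 0, 0, 0],
  [0.0028, 0, 0, 0, 0, 0, 0],
  [0.0034, 0, 0, 0, 0, 0, 0],
  [0.004, 0, 0, 0, 0, 0, 0],
  [0.0046, 0, 0, 0, 0, 0, 0],
  [0.0052, 0, 0, 0, 0, 0, 0],
  [0.0058, 0, 0, 0, 0, 0, 0],
  [0.0064, 0, 0, 0, 0, 0, 0],
  [0.007, 0, 0, 0, 0, 0, 0],
  [0.0076, 0, 0, 0, 0, 0, 0],
  [0.0082, 0, 0, 0, 0, 0, 0],
  [0.0088, 0, 0, 0, 0, 0, 0],
  [0.0094, 0, 0, 0, 0, 0, 0],
  [0.01, 0, 0, 0, 0, 0, 0],
  [0.0106, 0, 0, 0, 0, 0, 0],
  [0.0112, 0, 0, 0, 0, 0, 0],
  [0.0118, 0, 0, 0, 0, 0, 0],
  [0.0124, 0, 0, 0, 0, 0, 0],
])

```text
time: 43.95
tool_pos: [0.5237, -0.3992, 0.0665]
tcp_rot: [0.287, 1.55, -0.292]
wrist_force: [-3.5, -1.1, 8.7]
width: -0.002
```

Run:
```python
from h import *
t=shot('top','t15.png');hsv=cv2.cvtColor(t,cv2.COLOR_BGR2HSV)
for u in(235,275,315):print(u,t[176:252,u].sum(1)[40:70]//3)
```

```text
235 [166 166 156 127  85  65  66  72  71  83 107 139 158 163 164 163 163 162
 163 165 164 162 161 161 162 162 161 159 153 153]
275 [64 64 66 62 65 62 48 38 32 35 30 41 51 60 65 64 65 64 64 63 64 65 62 62
 65 62 64 63 63 63]
315 [62 64 65 62 63 63 61 48 40 32 28 29 39 53 60 62 62 61 63 65 64 64 63 61
 64 64 63 63 67 65]
```

>>> jog_arm([
  [0.002, 0, 0, 0, 0, 0, 0],
  [0.0026, 0, 0, 0, 0, 0, 0],
  [0.0032, 0, 0, 0, 0, 0, 0],
  [0.0038, 0, 0, 0, 0, 0, 0],
  [0.0044, 0, 0, 0, 0, 0, 0],
  [0.005, 0, 0, 0, 0, 0, 0],
  [0.0056, 0, 0, 0, 0, 0, 0],
  [0.0062, 0, 0, 0, 0, 0, 0],
  [0.0068, 0, 0, 0, 0, 0, 0],
  [0.0074, 0, 0, 0, 0, 0, 0],
  [0.008, 0, 0, 0, 0, 0, 0],
  [0.0086, 0, 0, 0, 0, 0, 0],
  [0.0092, 0, 0, 0, 0, 0, 0],
  [0.0098, 0, 0, 0, 0, 0, 0],
  [0.0104, 0, 0, 0, 0, 0, 0],
  [0.011, 0, 0, 0, 0, 0, 0],
  [0.0116, 0, 0, 0, 0, 0, 0],
  [0.0122, 0, 0, 0, 0, 0, 0],
  [0.0128, 0, 0, 0, 0, 0, 0],
  [0.0134, 0, 0, 0, 0, 0, 0],
])

```text
time: 46.0
tool_pos: [0.5233, -0.4006, 0.0564]
tcp_rot: [0.285, 1.55, -0.293]
wrist_force: [-7.4, 1.6, 17.8]
width: -0.002
```

>>> jog_arm([
  [0.002, 0, 0, 0, 0, 0, 0],
  [0.0025, 0, 0, 0, 0, 0, 0],
  [0.003, 0, 0, 0, 0, 0, 0],
  [0.0035, 0, 0, 0, 0, 0, 0],
  [0.004, 0, 0, 0, 0, 0, 0],
  [0.0045, 0, 0, 0, 0, 0, 0],
  [0.005, 0, 0, 0, 0, 0, 0],
  [0.0055, 0, 0, 0, 0, 0, 0],
  [0.006, 0, 0, 0, 0, 0, 0],
  [0.0065, 0, 0, 0, 0, 0, 0],
  [0.007, 0, 0, 0, 0, 0, 0],
  [0.0075, 0, 0, 0, 0, 0, 0],
  [0.008, 0, 0, 0, 0, 0, 0],
  [0.0085, 0, 0, 0, 0, 0, 0],
  [0.009, 0, 0, 0, 0, 0, 0],
  [0.0095, 0, 0, 0, 0, 0, 0],
  [0.01, 0, 0, 0, 0, 0, 0],
])

```text
time: 47.7
tool_pos: [0.5216, -0.4011, 0.0495]
tcp_rot: [0.284, 1.553, -0.294]
wrist_force: [-10.3, 4.3, 18.8]
width: 0.004
```

>>> jog_arm([
  [0.003, 0, 0, 0, 0, 0, 0],
  [0.0035, 0, 0, 0, 0, 0, 0],
  [0.004, 0, 0, 0, 0, 0, 0],
  [0.0045, 0, 0, 0, 0, 0, 0],
  [0.005, 0, 0, 0, 0, 0, 0],
  [0.0055, 0, 0, 0, 0, 0, 0],
  [0.006, 0, 0, 0, 0, 0, 0],
  [0.0065, 0, 0, 0, 0, 0, 0],
  [0.007, 0, 0, 0, 0, 0, 0],
  [0.0075, 0, 0, 0, 0, 0, 0],
  [0.008, 0, 0, 0, 0, 0, 0],
  [0.0085, 0, 0, 0, 0, 0, 0],
  [0.0085, 0, 0, 0, 0, 0, 0],
  [0.0085, 0, 0, 0, 0, 0, 0],
])

```text
time: 49.1
tool_pos: [0.5206, -0.4014, 0.0441]
tcp_rot: [0.284, 1.555, -0.294]
wrist_force: [-9.5, 3.3, 18.4]
width: -0.001
```

Run:
```python
from h import *
t=shot('top','t16.png')
for u in(235,355):print(u,t[176:252,u].sum(1)[5:70]//3)
```

```text
235 [104 120 123 118 117 130 152 158 157 157 156 157 157 158 157 160 160 157
 143 111  81  71  70  73  73  91 130 153 164 160 161 162 162 163 164 166
 164 167 164 162 162 160 162 165 164 165 164 166 164 163 163 164 165 163
 164 164 162 162 161 163 163 163 158 154 154]
355 [155 147 119  90  95 112 117 108  89  69  64  64  62  65  63  64  64  63
  64  66  65  65  63  58  46  35  34  31  36  42  54  63  64  66  63  66
  67  66  65  65  64  66  66  66  63  66  66  67  69  66  67  63  66  64
  66  64  64  65  65  64  65  63  62  62  65]
```

>>> jog_arm([
  [0.003, 0, 0, 0, 0, 0, 0],
  [0.0035, 0, 0, 0, 0, 0, 0],
  [0.004, 0, 0, 0, 0, 0, 0],
  [0.0045, 0, 0, 0, 0, 0, 0],
  [0.005, 0, 0, 0, 0, 0, 0],
  [0.0055, 0, 0, 0, 0, 0, 0],
  [0.006, 0, 0, 0, 0, 0, 0],
  [0.0065, 0, 0, 0, 0, 0, 0],
  [0.007, 0, 0, 0, 0, 0, 0],
  [0.0075, 0, 0, 0, 0, 0, 0],
  [0.0075, 0, 0, 0, 0, 0, 0],
  [0.0075, 0, 0, 0, 0, 0, 0],
  [0.0075, 0, 0, 0, 0, 0, 0],
  [0.0075, 0, 0, 0, 0, 0, 0],
])

```text
time: 50.55
tool_pos: [0.5202, -0.4015, 0.0414]
tcp_rot: [0.284, 1.556, -0.294]
wrist_force: [-10.2, 6.4, 26.7]
width: 0.002
```

Run:
```python
from h import *
t=shot('top','t17.png')
print(t[176:252,235].sum(1)[5:40]//3)
```

```text
[103 120 121 120 114 131 151 158 158 157 157 157 157 158 157 149 122  84
  64  70  71  72  80 104 136 156 161 163 163 160 161 160 162 165 165]
```

>>> jog_arm([
  [0.006, 0, 0, 0, 0, 0, 0],
  [0.0065, 0, 0, 0, 0, 0, 0],
  [0.007, 0, 0, 0, 0, 0, 0],
  [0.0075, 0, 0, 0, 0, 0, 0],
  [0.008, 0, 0, 0, 0, 0, 0],
  [0.008, 0, 0, 0, 0, 0, 0],
  [0.008, 0, 0, 0, 0, 0, 0],
  [0.008, 0, 0, 0, 0, 0, 0],
])

```text
time: 51.4
tool_pos: [0.5202, -0.4016, 0.0411]
tcp_rot: [0.284, 1.556, -0.294]
wrist_force: [-14.4, 12.1, 40.7]
width: -0.0
```

Run:
```python
from h import *
t=shot('top','t18.png')
print(t[176:252,235].sum(1)[5:40]//3)
```

```text
[104 120 121 119 115 132 152 155 156 160 157 156 156 159 159 149 121  84
  64  67  71  71  85 112 142 158 161 162 160 161 163 161 162 163 166]
```

>>> jog_arm([
  [0.0, 0, 0, 0, 0, 0, 0],
  [-0.001, 0, 0, 0, 0, 0, 0],
  [-0.003, 0, 0, 0, 0, 0, 0],
  [-0.005, 0, 0, 0, 0, 0, 0],
  [-0.007, 0, 0, 0, 0, 0, 0],
  [-0.009, 0, 0, 0, 0, 0, 0],
  [-0.011, 0, 0, 0, 0, 0, 0],
  [-0.013, 0, 0, 0, 0, 0, 0],
  [-0.015, 0, 0, 0, 0, 0, 0],
  [-0.017, 0, 0, 0, 0, 0, 0],
  [-0.02, 0, 0, 0, 0, 0, 0],
  [-0.023, 0, 0, 0, 0, 0, 0],
  [-0.026, 0, 0, 0, 0, 0, 0],
  [-0.03, 0, 0, 0, 0, 0, 0],
  [-0.034, 0, 0, 0, 0, 0, 0],
  [-0.038, 0, 0, 0, 0, 0, 0],
  [-0.045, 0, 0, 0, 0, 0, 0],
  [-0.06, 0, 0, 0, 0, 0, 0],
  [-0.1, 0, 0, 0, 0, 0, 0],
  [-0.14, 0, 0, 0, 0, 0, 0],
])

```text
time: 53.45
tool_pos: [0.5192, -0.4, 0.181]
tcp_rot: [0.286, 1.561, -0.293]
wrist_force: [0.7, -0.4, -1.0]
width: 0.004
```

>>> jog_arm([
  [-0.03, 0, 0, 0, 0, 0, 0],
  [-0.03, 0, 0, 0, 0, 0, 0],
  [-0.03, 0, 0, 0, 0, 0, 0],
  [-0.03, 0, 0, 0, 0, 0, 0],
])

```text
time: 53.85
tool_pos: [0.5184, -0.3993, 0.2095]
tcp_rot: [0.287, 1.564, -0.292]
wrist_force: [0.3, -0.3, -0.4]
width: -0.001
```

Run:
```python
from h import *
a=shot('side','s19.png');t=shot('top','t19.png')
print(t[176:252,235].sum(1)[5:70]//3)
hsv=cv2.cvtColor(t,cv2.COLOR_BGR2HSV);m=(hsv[:,:,2]>170).astype(np.uint8);m[:184]=0;m[225:]=0;m[:,:178]=0;m[:,362:]=0
n,l,st,c=cv2.connectedComponentsWithStats(m)
for i in range(1,n):
    if 6<st[i,4]<200:
        p=onz('top',c[i],.098);print(st[i,4],c[i].round(1),p.round(3),'lane x',p[0]-.495-.044*(p[1]+.027))
c=cv2.resize(a[150:360,210:410],None,fx=2,fy=2);d=cv2.resize(t[120:250,168:428],(400,200))
o=np.zeros((420,800,3),np.uint8);o[:,:400]=c;o[:200,400:]=d
d=cv2.resize(t[174:250,168:268],(400,200));o[210:410,400:]=d;cv2.imwrite('pics/c19.png',o)
```

```text
[103 116 120 117 114 129 150 154 156 154 156 154 153 155 156 158 158 159
 158 158 158 156 158 157 156 156 159 158 159 159 158 158 158 160 163 163
 161 161 161 161 160 159 161 160 162 163 159 150 121  81  65  69  68  73
  84 113 142 154 159 159 160 160 156 151 151]
14 [189.3 188.5] [0.549 0.187 0.098] lane x 0.04473023194331374
15 [216.4 189.4] [0.546 0.115 0.098] lane x 0.04436020621782295
19 [256.  190.8] [0.54  0.009 0.098] lane x 0.04361676692553437
19 [297.4 191.5] [ 0.536 -0.102  0.098] lane x 0.044768419076036875
17 [335.4 193. ] [ 0.531 -0.204  0.098] lane x 0.04367393357214765
```

View pics/c19.png

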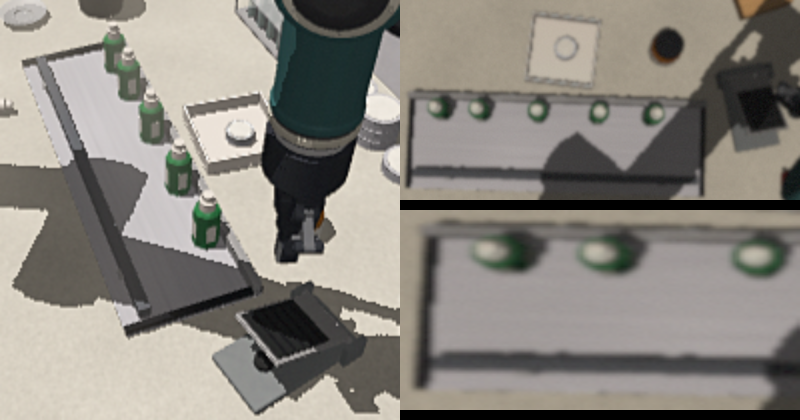

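All five bottles stand along the fence, the tin is in the tray, the pedal is up, the bar is home and the arm is clear, so I'm handing the job in.

```bash
python3 -c "
from workcell import finish_job;print(finish_job())"
```

```text
the job is handed in; nothing more can be done
None
```

I put the one tin that was present in the tray and stood the four fallen bottles upright in the lane with the fifth. I then pressed the pedal slowly to its stop, let it come back up, and handed the job in. No verdict was reported.

**Final checks, from pictures taken just before hand-in:**
- **Bottles:** all five stand upright along the fence. Their measured lane x is 0.044–0.045 m, inside the 0.035–0.053 m limits but about 3 mm short of the 0.047–0.048 expected at contact. That is about the calibration and lane-estimate error.
- **Pedal stop:** pushing harder no longer moved the bar, and the measured travel was about 89 mm against the nominal 91.
- **Tin, pedal and bar:** the tin lies in the tray, the pedal is up and the bar is back at home. Nothing touches the arm.
- **Pot, dish, jar:** the arm kept clear of them. I judged this by eye and did not measure their positions.

**What did not go cleanly:**
- **First bottle:** my first way of setting it down ran into joint limits, so I set it down with the tool turned the other way.
- **Bottle with its cap towards the robot:** it had shifted towards the fence between pictures, so I measured it again before picking it.
- **Last bottle:** at its grasp, joint 6 read -2.551 against its -2.55 limit.
- **Wrist force:** it reached about 41 N on the vertical axis (45 N in all) while holding the pedal at its stop with the fingertips. That is well under the 120 N wrist limit. It is over the 40 N limit for the arm or gripper body, which I took not to cover the fingertips.

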